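Change over the finishing station

TASK

Set up the finishing station for the next shift: make the tall slim jar and the squat jar on the wooden stand change places, so that each stands upright in the pocket the other had at the start, and put away every emery stick lying on the cabinet by sliding it flat into a slot of the wooden rack, one stick to a slot, abrasive-covered end first and pushed fully home. Leave the other things on the cabinet where they are.

Things in the scene. Friction and masses are not known exactly. Their poses are not given: they have to be found in the camera images.
- tall_jar_mid (a point): Centre, half-way up (49.5 mm above its underside), of the tall slim glass jar with a screw cap: round, 44 mm in diameter, 99 mm high, about 110 g. z is its upright axis. It starts in one pocket of the stand.
- squat_jar_mid (a point): Centre, half-way up (27 mm above its underside), of the squat wide jar with a screw lid: round, 50 mm in diameter, 54 mm high, about 80 g. z is its upright axis. It starts in the other pocket of the stand.
- tall_jar: The tall slim jar; origin at the centre of its underside.
- squat_jar: The squat jar; origin at the centre of its underside.
- place_left (a point): Centre of the cork floor of one pocket of the wooden stand (the left pocket seen from the robot), 6 mm above the work surface. The stand is fixed, 92 mm (its x) by 188 mm (its y), with two square pockets 76 x 76 mm side by side along its y, their centres 96 mm apart, with an 8 mm wide rim round them and a 20 mm wide bar between them that rise 8 mm above the pocket floor (rim top 14 mm above the work surface). x, y are the stand's axes.
- place_right (a point): The same for the other (right) pocket of the stand.
- slot0 (a point): Centre of the mouth of the left slot of the wooden rack, 41.5 mm above the work surface. Its x axis points straight into the slot (level), y to the left, z up. The slot is 28 mm wide, 13 mm high and 70 mm deep from the mouth, closed at the back; the three slots lie side by side 52 mm apart. The rack is fixed, 82 mm deep, 166 mm wide, 62 mm high with a pencil fixed on top (7 mm more), its front face at the mouths, toward the robot.
- slot1 (a point): Centre of the mouth of the middle slot of the wooden rack, 41.5 mm above the work surface. Its x axis points straight into the slot (level), y to the left, z up. Same size as slot0.
- slot2 (a point): Centre of the mouth of the right slot of the wooden rack, 41.5 mm above the work surface. Its x axis points straight into the slot (level), y to the left, z up. Same size as slot0.
- stick_a_mid (a point): Centre of a flat emery stick, 190 mm long, 22 mm wide, 8 mm thick, about 30 g; at the start it lies flat on the work surface. Its y axis runs lengthwise toward the abrasive-covered end, z out of the flat face; the bare wooden handle takes up the last 45 mm or so at the -y end. May be absent (None).
- stick_a_tip (a point): Middle of the abrasive-covered end of that stick, 95 mm from its centre. None if absent.
- stick_a: That stick; origin at the centre of its underside, y toward the abrasive end. None if absent.
- stick_b_mid (a point): Centre of a flat emery stick, 190 mm long, 22 mm wide, 8 mm thick, about 30 g; at the start it lies flat on the work surface. Its y axis runs lengthwise toward the abrasive-covered end, z out of the flat face; the bare wooden handle takes up the last 45 mm or so at the -y end. Same shape as stick_a. May be absent (None).
- stick_b_tip (a point): Middle of the abrasive-covered end of that stick, 95 mm from its centre. None if absent.
- stick_b: That stick; origin at the centre of its underside, y toward the abrasive end. None if absent.
- stick_c_mid (a point): Centre of a flat emery stick, 190 mm long, 22 mm wide, 8 mm thick, about 30 g; at the start it lies flat on the work surface. Its y axis runs lengthwise toward the abrasive-covered end, z out of the flat face; the bare wooden handle takes up the last 45 mm or so at the -y end. Same shape as stick_a. May be absent (None).
- stick_c_tip (a point): Middle of the abrasive-covered end of that stick, 95 mm from its centre. None if absent.
- stick_c: That stick; origin at the centre of its underside, y toward the abrasive end. None if absent.
- by_dropper_bottle: Bystander, to be left alone: slim glass dropper bottle, 33 mm wide, 106 mm high; origin at the centre of its underside.
- by_jar_pumice: Bystander, to be left alone: small jar with a screw lid, 44 mm wide, 48 mm high; origin at the centre of its underside.
- by_tin_1: Bystander, to be left alone: upright cylindrical food tin, 58 mm wide, 72 mm high; origin at the centre of its underside.
- by_solder_spool: Bystander, to be left alone: flat spool of wire, 48 mm wide, 22 mm high; origin at the centre of its underside.
- by_pot_rouge: Bystander, to be left alone: very small jar with a screw lid, 40 mm wide, 38 mm high; origin at the centre of its underside.

How it is judged (in metres and radians):
At the end, for the whole second after the job is handed in: Jars at rest in each other's starting pockets: upright (0.1 rad), on the pocket floor (height within 4 mm), tall/squat jar within 30/27 mm of the pocket centre. Every stick present at rest in a slot, abrasive end first and at least 58 mm (of 70) inside the mouth ((((horizontal distance between tall_jar_mid and place_left below 0.03 m and z of tall_jar_mid in the frame of place_left between 0.0455 and 0.0535 m and angle between tall_jar_mid's own z axis and vertical below 0.1 rad) and (horizontal distance between squat_jar_mid and place_right below 0.027 m and z of squat_jar_mid in the frame of place_right between 0.023 and 0.031 m and angle between squat_jar_mid's own z axis and vertical below 0.1 rad)) or ((horizontal distance between tall_jar_mid and place_right below 0.03 m and z of tall_jar_mid in the frame of place_right between 0.0455 and 0.0535 m and angle between tall_jar_mid's own z axis and vertical below 0.1 rad) and (horizontal distance between squat_jar_mid and place_left below 0.027 m and z of squat_jar_mid in the frame of place_left between 0.023 and 0.031 m and angle between squat_jar_mid's own z axis and vertical below 0.1 rad))) and distance of each of tall_jar_mid, squat_jar_mid from where it was at the start of the episode above 0.045 m and linear speed of each of tall_jar, squat_jar, stick_a, stick_b, stick_c below 0.02 m/s and x of each of stick_a_tip, stick_b_tip, stick_c_tip in the frame of slot1 above 0.058 m and z of stick_a_tip in the frame of slot1 between -0.009 and 0.009 m and angle between the y axis of each of stick_a_mid, stick_b_mid, stick_c_mid and the x axis of slot1, either way round below 0.2 rad and z of stick_b_tip in the frame of slot1 between -0.009 and 0.009 m and z of stick_c_tip in the frame of slot1 between -0.009 and 0.009 m); the robot touches nothing.
It fails at once if a bystander is shifted by more than 50 mm (distance of any of by_dropper_bottle, by_jar_pumice, by_tin_1, by_solder_spool, by_pot_rouge from where it was at the start of the episode above 0.05 m).
It fails at once if a bystander is tipped over (angle between any of by_dropper_bottle, by_jar_pumice, by_tin_1, by_solder_spool, by_pot_rouge's own z axis and vertical above 0.6 rad).
Of stick_a, stick_b, stick_c only 2 to 3 are there at a start; the rules pass over those that are not, and their reading is None.
At some moment in a run one of stick_c may be knocked a few centimetres aside while the robot is not near it.
Once in a run the grip may slacken for a moment while it holds something.
It also fails if it takes over 210 s, if anything falls off the work surface, if the arm or the gripper's body presses on something with over 40 N, if the wrist force passes 120 N, or if a joint passes its speed limit or range.

ROBOT

A 7-joint arm with a two-finger parallel gripper is mounted at the origin on a cart in front of the work surface, level with it; the furniture and walls round the work are solid. World frame = base frame: x ahead of the robot, y to its left, z up, the work surface at z = 0. Lengths are in m, angles in degrees, forces in N, time in s.
With the tool pointing down it reaches from about 0.425 to 0.875 m from the base axis. Payload 9.9 kg.
Tool frame: the origin (TCP) lies at the centre of the arm's flange, where the gripper is bolted on; the fingertips stand 173 mm ahead of it and the grasp point (between the pads) lies 155 mm ahead of it (r.tip_extent is the distance from the TCP to the fingertips, in m); x points along the fingers, z is the direction in which the jaws open and shut, and the axes are right-handed (so a half turn about x gives the same grasp; the last joint's range is limited). The gripper opens to 85 mm and grips with 20 to 120 N. Pads are 22 mm wide; open, the fingers measure 114 mm over their backs; the gripper's body (76 mm by 85 mm) begins 54 mm behind the grasp point. The pads swing forward as they close: fully open they stand 13 mm farther back than shut.
Start: joints at [68.766, 32.985, 1.427, 82.34, -0.859, 64.687, -3.237], TCP at [0.191, -0.647, 0.405] pointing down, gripper open.
Joint ranges: [-157.87, 157.87], [-19.46, 123.44], [-87.15, 90], [11.01, 140.99], [-62.26, 242.26], [9.8, 113.94], [-161.44, 161.44]. Speed limits (degrees/s): [127.2, 127.2, 172.46, 172.46, 180, 180, 180].

INTERFACE

Orientations are given as a 3x3 rotation matrix whose columns are the frame's x, y, z axes.
In Python, from rig import monitor, eyes, finish_job, r gives the robot as it stands.
- The arm moves only by the tool arm_command, never from a script. Its argument "steps" is a list of rows, each an object of numbers: "tx", "ty", "tz": the shift along the tool's x, y, z in m; "twist": the turn about the tool's x in rad. In form: [{"tx": .., "ty": .., "tz": .., "twist": ..}, ...]. A call has 1 to 12 rows; each row shifts and turns the pose as measured when the row begins, along the tool's axes as they then stand; what a row does not reach is not made up. A row lasts 1/8 s, in which the tool goes at most 62.5 mm and 10.7 degrees, less where a joint would pass 70% of its speed; a pose out of reach is approached as far as the arm can. A call with a gripper value outside its range is refused whole. "fingers" is the gripper command: -1 is shut, 1 is fully open, values between are in proportion, set as the call begins (left out, the last holds). The fingers move at their own pace and stop on an object; "squeeze" is the grip in N (left out, the last holds). Time passes only in rows, so rows that do not move let the fingers close. It gives the time, the measured TCP pose, the force and the opening at its end, in the units of the state.
- monitor.get_obs(): the state, without advancing time (a new reading comes with each control period).
- eyes.get_image(name): name is "scene" or "top" or "wrist"; returns the picture (384x512x3 uint8, red, green, blue); there is no depth.
- eyes.camera_info(name): a dict with "vertical_fov" (degrees; the focal length in pixels is half the picture's height over the tangent of half this angle, whatever the lens; pixels are square), "cx", "cy" (the principal point, pixels), "position" and "rotation" of the camera in the world; the wrist camera has in their place "hand_eye" (4x4, takes a point from camera to tool coordinates, whose origin is the TCP and whose axes are the tool frame's). Camera axes: x right, y down, z forward; pixel columns grow to the right and rows downward; lengths in m; the calibration is good to about 2 mm. A picture is of the moment at which its call begins: read the wrist's pose just before it. camera_info takes no time and is no camera call.
- finish_job(): hands the job in, once; it reports no verdict.
Trained networks look in the newest picture that a camera, given by its name, has taken for a name from the list of things; names that differ only in an ending like _2 or _b are one class to them, and where a whole thing is asked for, a point or a joint stands for the part that bears it (a point fixed in the world has none). Each returns a list of dicts, best first, with "confidence" (0 to 1); they miss things now and then, are a little off and sometimes report something else, mostly with a low value. They report only what shows in the picture. A call takes as long as a camera call.
- eyes.recognise(camera, query): "at" ([x, y, z] in m, in world coordinates, good to about 4 mm: the middle of the surface that is visible of it).
The state is a dict: "clock": time; "joint_pos": joint angles; "qd": joint speeds; "joint_efforts": joint torques, N m; "ee_pos": TCP position; "eef_rot": TCP orientation; "wrist_force": force on the tool from outside, world axes, zero at the start; "torque": the same for the moment, N m; "opening": finger opening in m.
Only numpy, scipy, OpenCV 4.12 (cv2) and the standard library are available. Lean on these libraries where they do the work, as an engineer would, in place of code of your own. Each camera call takes 0.05 s, during which the arm holds its last target.

## Working session

There is one attempt and no reset: what is moved stays moved. The work goes in short steps, Python scripts to look and compute and a tool call to move; the robot and the scene stay as the last step left them, time stands still between calls to the robot, and variables do not carry over. Pictures are saved under pics/ and viewed, and the job is handed in when it is done.

Besides the shell and the picture viewer there is one more tool, called after ">>>" as name(argument=value, ...), one argument or row to a line, values as JSON. arm_command: Moves the arm, as the interface text tells. Its arguments: {"type":"object","properties":{"steps":{"type":"array","items":{"type":"object","properties":{"tx":{"type":"number"},"ty":{"type":"number"},"tz":{"type":"number"},"twist":{"type":"number"}}}},"fingers":{"type":"number"},"squeeze":{"type":"number"}},"required":["steps"]}

```bash
ls -la; mkdir -p pics; cat > h.py <<'E'
import numpy as np, cv2
from rig import monitor, eyes, finish_job, r
def save(cam,name):
    im=eyes.get_image(cam); cv2.imwrite(f'pics/{name}.png',im[:,:,::-1]); return im
E
python3 - <<'E'
from h import *
np.set_printoptions(precision=4,suppress=True)
print(monitor.get_obs()); print(r.tip_extent)
for c in ['scene','top','wrist']:
    print(c,eyes.camera_info(c)); save(c,c+'0')
E
```

```text
total 12
drwxr-xr-x  3 agent agent 4096 Dec  7 06:55 .
drwxr-xr-x 23 root  root  4096 Dec  7 06:55 ..
drwxr-xr-x  2 agent agent 4096 Dec  7 06:55 pics
{'clock': 0.0, 'joint_pos': array([68.7666, 33.0317,  1.4228, 82.3862, -0.8599, 64.6867, -3.2372]), 'qd': array([-0.0252,  0.0397, -0.0437,  0.0065, -0.0209,  0.0271, -0.026 ]), 'joint_efforts': array([ -0.0006, -76.5748,   2.2505, -28.5973,   0.0153,   0.0128,
        -0.0001]), 'ee_pos': array([ 0.1909, -0.6473,  0.4039]), 'eef_rot': array([[-0.0005,  0.9591,  0.2829],
       [ 0.0016,  0.2829, -0.9591],
       [-1.    , -0.0001, -0.0016]]), 'wrist_force': array([ 0.3051, -0.2911,  0.713 ]), 'torque': array([0.0405, 0.0475, 0.0213]), 'opening': 0.08588280197018981}
0.1734
scene {'vertical_fov': 45.630215041144034, 'cx': 254.63335748210764, 'cy': 196.46540978298216, 'position': array([0.0175, 0.0792, 0.8847]), 'rotation': array([[-0.0264, -0.841 ,  0.5404],
       [-0.9996,  0.0239, -0.0115],
       [-0.0032, -0.5405, -0.8413]])}
top {'vertical_fov': 47.64189038138085, 'cx': 246.19452649640118, 'cy': 198.68042781738023, 'position': array([0.3808, 0.0518, 1.1274]), 'rotation': array([[-0.0047, -0.989 ,  0.1481],
       [-1.    ,  0.0059,  0.0077],
       [-0.0085, -0.1481, -0.9889]])}
wrist {'vertical_fov': 64.11701097072489, 'cx': 255.02432249351608, 'cy': 188.7299490118032, 'hand_eye': array([[ 0.0002, -0.2851,  0.9585,  0.0311],
       [-0.0009, -0.9585, -0.2851,  0.072 ],
       [ 1.    , -0.0008, -0.0004, -0.0006],
       [ 0.    ,  0.    ,  0.    ,  1.    ]])}
```

View pics/top0.png

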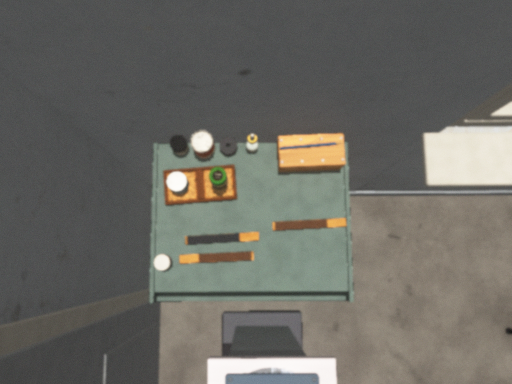

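View pics/scene0.png

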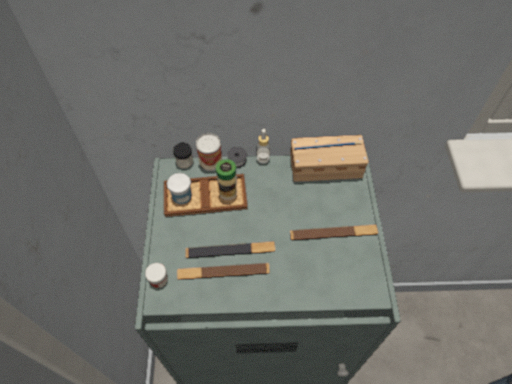

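```bash
python3 - <<'E'
from h import *
np.set_printoptions(precision=4,suppress=True)
eyes.get_image('top');eyes.get_image('scene')
for q in ['tall_jar','squat_jar','stick_a','stick_a_tip','stick_a_mid','slot0','slot1','slot2','place_left','place_right','by_dropper_bottle','by_jar_pumice','by_tin_1','by_solder_spool','by_pot_rouge']:
  for c in ['top','scene']:
    try: print(q,c,[(np.round(d['at'],3).tolist(),round(d['confidence'],2)) for d in eyes.recognise(c,q)])
    except Exception as e: print(q,c,e)
E
```

```text
tall_jar top [([0.585, 0.127, 0.104], 0.64)]
tall_jar scene [([0.576, 0.13, 0.079], 0.98)]
squat_jar top [([0.584, 0.23, 0.059], 0.64), ([0.689, 0.231, 0.045], 0.43)]
squat_jar scene [([0.578, 0.233, 0.059], 0.59), ([0.486, -0.1, 0.009], 0.29)]
stick_a top [([0.447, 0.121, 0.008], 0.91), ([0.483, -0.099, 0.004], 0.64), ([0.399, 0.135, 0.007], 0.6)]
stick_a scene [([0.482, -0.098, 0.006], 0.86), ([0.446, 0.126, 0.009], 0.74), ([0.396, 0.136, 0.009], 0.58)]
stick_a_tip top [([0.399, 0.135, 0.014], 0.95)]
stick_a_tip scene [([0.399, 0.139, 0.01], 0.94)]
stick_a_mid top [([0.397, 0.134, 0.007], 0.6), ([0.448, 0.125, 0.01], 0.56)]
stick_a_mid scene [([0.397, 0.14, 0.011], 0.82), ([0.675, 0.173, 0.067], 0.62)]
slot0 top [([0.656, -0.104, 0.062], 0.9), ([0.39, 0.267, 0.042], 0.49)]
slot0 scene [([0.644, -0.103, 0.064], 0.82)]
slot1 top [([0.656, -0.104, 0.062], 0.9), ([0.39, 0.267, 0.042], 0.49)]
slot1 scene [([0.644, -0.103, 0.064], 0.82)]
slot2 top [([0.656, -0.104, 0.062], 0.9), ([0.39, 0.267, 0.042], 0.49)]
slot2 scene [([0.644, -0.103, 0.064], 0.82)]
place_left top [([0.58, 0.182, 0.01
[... 210 characters left out ...]
 0.42)]
by_dropper_bottle top [([0.682, 0.046, 0.054], 0.62)]
by_dropper_bottle scene [([0.682, 0.046, 0.055], 0.59)]
by_jar_pumice top [([0.689, 0.232, 0.047], 0.51), ([0.4, 0.134, 0.006], 0.27), ([0.582, 0.182, 0.008], 0.25), ([0.448, 0.126, 0.011], 0.17)]
by_jar_pumice scene [([0.678, 0.227, 0.048], 0.74), ([0.446, 0.127, 0.006], 0.41)]
by_tin_1 top [([0.675, 0.169, 0.066], 0.96)]
by_tin_1 scene [([0.672, 0.168, 0.065], 0.71), ([0.689, 0.102, 0.022], 0.59)]
by_solder_spool top [([0.688, 0.105, 0.023], 0.58)]
by_solder_spool scene [([0.686, 0.105, 0.022], 0.81)]
by_pot_rouge top [([0.386, 0.267, 0.039], 0.62), ([0.68, 0.045, 0.055], 0.57)]
by_pot_rouge scene [([0.379, 0.271, 0.035], 0.62)]
```

Three sticks lie on the cabinet: in the top view they sit at about pixels (310,225), (222,239) and (217,258), with handles right, right and left. The stand is at (200,185), the squat jar in its left pocket and the tall jar in its right. The rack is at (311,152). Next I'll write geometry helpers and segment the sticks.

```bash
cat > h.py <<'E'
import numpy as np, cv2
from rig import monitor, eyes, finish_job, r
np.set_printoptions(precision=4,suppress=True)
def save(cam,name):
    im=eyes.get_image(cam); cv2.imwrite(f'pics/{name}.png',im[:,:,::-1]); return im
def pose(cam,obs=None):
    i=eyes.camera_info(cam); f=192/np.tan(np.radians(i['vertical_fov']/2))
    if cam=='wrist':
        o=obs or monitor.get_obs(); T=np.eye(4);T[:3,:3]=o['eef_rot'];T[:3,3]=o['ee_pos']; C=T@np.array(i['hand_eye']); R,t=C[:3,:3],C[:3,3]
    else: R,t=np.array(i['rotation']),np.array(i['position'])
    return f,i['cx'],i['cy'],R,t
def ray2z(P,uv,z):
    f,cx,cy,R,t=P; uv=np.atleast_2d(np.asarray(uv,float))
    d=np.c_[(uv[:,0]-cx)/f,(uv[:,1]-cy)/f,np.ones(len(uv))]@R.T
    return t+d*((z-t[2])/d[:,2])[:,None]
def proj(P,X):
    f,cx,cy,R,t=P; p=(np.atleast_2d(X)-t)@R
    return np.c_[f*p[:,0]/p[:,2]+cx,f*p[:,1]/p[:,2]+cy]
def yaw():  # azimuth of tool z, deg
    R=monitor.get_obs()['eef_rot']; return np.degrees(np.arctan2(R[1,2],R[0,2]))
def plan(tgt,yawt=None,step=0.06,n=None):
    """rows to get TCP to tgt (world) and tool-z azimuth yawt (deg)"""
    o=monitor.get_obs(); p=np.array(o['ee_pos']);R=np.array(o['eef_rot']); y0=np.degrees(np.arctan2(R[1,2],R[0,2]))
    dy=0 if yawt is None else (yawt-y0+180)%360-180
    d=np.array(tgt)-p
    N=n or max(1,int(np.ceil(np.linalg.norm(d)/step)),int(np.ceil(abs(dy)/10)))
    out=[]
    import json
    for k in range(N):
        a=np.radians(y0+dy*k/N); z=np.array([np.cos(a),np.sin(a),0]); x=np.array([0,0,-1.]); y=np.cross(z,x)
        w=d/N
        out.append(dict(tx=round(float(w@x),4),ty=round(float(w@y),4),tz=round(float(w@z),4),twist=round(float(np.radians(-dy/N)),4)))
    print(json.dumps(out))
def st():
    o=monitor.get_obs(); print('t',round(o['clock'],2),'pos',o['ee_pos'],'yaw',round(yaw(),2),'open',round(o['opening'],4),'F',o['wrist_force'],'q',np.round(o['joint_pos'],1))
E
python3 - <<'E'
from h import *
im=cv2.imread('pics/top0.png'); cv2.imwrite('pics/top0z.png',cv2.resize(im[115:315,140:365],None,fx=3,fy=3,interpolation=cv2.INTER_CUBIC))
P=pose('top')
hsv=cv2.cvtColor(im,cv2.COLOR_BGR2HSV)
# corners of cabinet, etc
for n,uv in dict(rackFL=(278,170),rackFR=(345,168),rackBL=(278,136),rackBR=(344,134)).items(): print(n,ray2z(P,uv,0.062))
print([d for d in dir(r) if d[0]!='_'])
E
```

```text
rackFL [[ 0.6124 -0.0198  0.062 ]]
rackFR [[ 0.6164 -0.1871  0.062 ]]
rackBL [[ 0.7003 -0.0211  0.062 ]]
rackBR [[ 0.7043 -0.188   0.062 ]]
['Unreachable', 'tip_extent']
```

View pics/top0z.png

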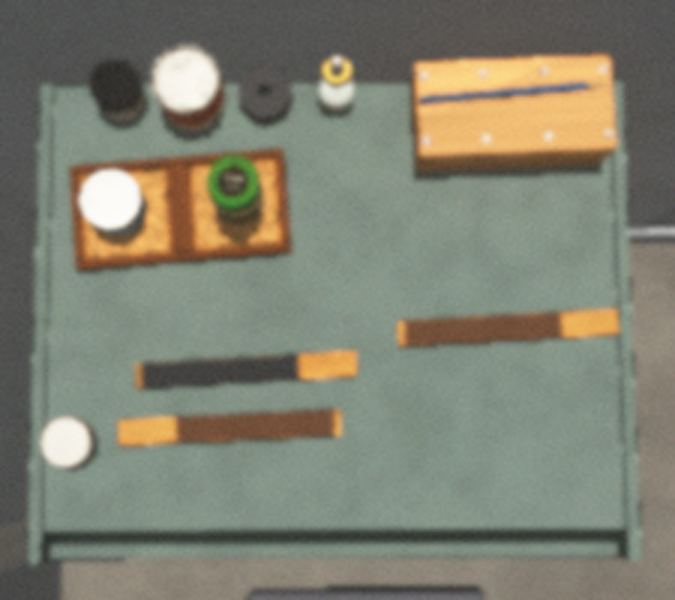

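```bash
python3 - <<'E'
from h import *
P=pose('top')
def w(zx,zy,z): return ray2z(P,(zx/3-1/3+140,zy/3-1/3+115),z)[0]
def ax(n,a,b,z):
    A,B=w(*a,z),w(*b,z); d=B-A; print(n,A,B,'mid',(A+B)/2,'len',np.linalg.norm(d),'az',np.degrees(np.arctan2(d[1],d[0])))
ax('s1 handle->tip',(619,322),(398,334),.008)
ax('s2',(357,364),(137,376),.008)
ax('s3',(118,434),(342,423),.008)
ax('rackfront',(416,158),(616,152),.062)
ax('rackback',(414,63),(612,56),.062)
ax('standfront',(78,268),(291,250),.014)
ax('standback',(71,167),(284,150),.014)
ax('standleft',(78,268),(71,167),.014)
ax('standright',(291,250),(284,150),.014)
st()
plan([0.45,-0.12,0.40],0)
E
```

```text
s1 handle->tip [ 0.4862 -0.1964  0.008 ] [ 0.4769 -0.0065  0.008 ] mid [ 0.4815 -0.1014  0.008 ] len 0.1901073831149029 az 92.80096859080628
s2 [0.4513 0.029  0.008 ] [0.4421 0.2174 0.008 ] mid [0.4467 0.1232 0.008 ] len 0.1886911638049934 az 92.81565010613275
s3 [0.3929 0.2328 0.008 ] [0.4013 0.0422 0.008 ] mid [0.3971 0.1375 0.008 ] len 0.1908371543034553 az -87.49132661512812
rackfront [ 0.6192 -0.0207  0.062 ] [ 0.6232 -0.1874  0.062 ] mid [ 0.6212 -0.104   0.062 ] len 0.16675491897950992 az -88.62309379952985
rackback [ 0.7011 -0.0203  0.062 ] [ 0.706  -0.1872  0.062 ] mid [ 0.7036 -0.1037  0.062 ] len 0.16698682146859165 az -88.32445900513979
standfront [0.5349 0.269  0.014 ] [0.5495 0.0852 0.014 ] mid [0.5422 0.1771 0.014 ] len 0.18440037408989057 az -85.45850449608288
standback [0.6239 0.2771 0.014 ] [0.6379 0.0911 0.014 ] mid [0.6309 0.1841 0.014 ] len 0.18650262704082218 az -85.71394369601272
standleft [0.5349 0.269  0.014 ] [0.6239 0.2771 0.014 ] mid [0.5794 0.2731 0.014 ] len 0.08940212488632641 az 5.226718623526931
standright [0.5495 0.0852 0.014 ] [0.6379 0.0911 0.014 ] mid [0.5937 0.0881 0.014 ] len 0.08857026150111494 az 3.8743819905770316
t 1.75 pos [ 0.191  -0.6474  0.4047] yaw -73.56 open 0.0853 F [-0.2789 -0.7139 -0.2345] q [68.8 33.   1.4 82.3 -0.9 64.7 -3.2]
[{"tx": 0.0005, "ty": 0.0398, "tz": -0.0433, "twist": -0.1284}, {"tx": 0.0005, "ty": 0.045, "tz": -0.0378, "twist": -0.1284}, {"tx": 0.0005, "ty": 0.0494, "tz": -0.0317, "twist": -0.1284}, {"tx": 0.0005, "ty": 0.0531, "tz": -0.0251, "twist": -0.1284}, {"tx": 0.0005, "ty": 0.0559, "tz": -0.0181, "twist": -0.1284}, {"tx": 0.0005, "ty": 0.0578, "tz": -0.0108, "twist": -0.1284}, {"tx": 0.0005, "ty": 0.0587, "tz": -0.0034, "twist": -0.1284}, {"tx": 0.0005, "ty": 0.0586, "tz": 0.0042, "twist": -0.1284}, {"tx": 0.0005, "ty": 0.0576, "tz": 0.0117, "twist": -0.1284}, {"tx": 0.0005, "ty": 0.0556, "tz": 0.0189, "twist": -0.1284}]
```

>>> arm_command(
  steps=[
    {"ty":0.04,"tz":-0.043,"twist":-0.13},
    {"ty":0.045,"tz":-0.038,"twist":-0.13},
    {"ty":0.049,"tz":-0.032,"twist":-0.13},
    {"ty":0.053,"tz":-0.025,"twist":-0.13},
    {"ty":0.056,"tz":-0.018,"twist":-0.13},
    {"ty":0.058,"tz":-0.011,"twist":-0.13},
    {"ty":0.059,"tz":-0.003,"twist":-0.13},
    {"ty":0.059,"tz":0.004,"twist":-0.13},
    {"ty":0.058,"tz":0.012,"twist":-0.13},
    {"ty":0.056,"tz":0.019,"twist":-0.13},
  ],
  fingers=0.2,
  squeeze=60,
)

```text
$.steps[0]: bad value
```

```bash
python3 - <<'E'
from h import *
st(); print(r.tip_extent)
plan([0.483,-0.126,0.34],2.8)
E
```

```text
t 1.75 pos [ 0.191  -0.6474  0.4047] yaw -73.56 open 0.0853 F [-0.2789 -0.7139 -0.2345] q [68.8 33.   1.4 82.3 -0.9 64.7 -3.2]
0.1734
[{"tx": 0.0059, "ty": 0.0389, "tz": -0.038, "twist": -0.1212}, {"tx": 0.0059, "ty": 0.0432, "tz": -0.033, "twist": -0.1212}, {"tx": 0.0059, "ty": 0.0468, "tz": -0.0275, "twist": -0.1212}, {"tx": 0.0059, "ty": 0.0498, "tz": -0.0217, "twist": -0.1212}, {"tx": 0.0059, "ty": 0.0521, "tz": -0.0155, "twist": -0.1212}, {"tx": 0.0059, "ty": 0.0536, "tz": -0.0091, "twist": -0.1212}, {"tx": 0.0059, "ty": 0.0543, "tz": -0.0025, "twist": -0.1212}, {"tx": 0.0059, "ty": 0.0542, "tz": 0.0041, "twist": -0.1212}, {"tx": 0.0059, "ty": 0.0533, "tz": 0.0106, "twist": -0.1212}, {"tx": 0.0059, "ty": 0.0516, "tz": 0.0169, "twist": -0.1212}, {"tx": 0.0059, "ty": 0.0492, "tz": 0.0231, "twist": -0.1212}]
```

>>> arm_command(
  steps=[
    {"tx":0.006,"ty":0.039,"tz":-0.038,"twist":-0.12},
    {"tx":0.006,"ty":0.043,"tz":-0.033,"twist":-0.12},
    {"tx":0.006,"ty":0.047,"tz":-0.028,"twist":-0.12},
    {"tx":0.006,"ty":0.05,"tz":-0.022,"twist":-0.12},
    {"tx":0.006,"ty":0.052,"tz":-0.016,"twist":-0.12},
    {"tx":0.006,"ty":0.054,"tz":-0.009,"twist":-0.12},
    {"tx":0.006,"ty":0.054,"tz":-0.003,"twist":-0.12},
    {"tx":0.006,"ty":0.054,"tz":0.004,"twist":-0.12},
    {"tx":0.006,"ty":0.053,"tz":0.011,"twist":-0.12},
    {"tx":0.006,"ty":0.052,"tz":0.017,"twist":-0.12},
    {"tx":0.006,"ty":0.049,"tz":0.023,"twist":-0.12},
  ],
  fingers=0.2,
  squeeze=60,
)

```text
clock: 3.12
ee_pos: [0.4834, -0.1104, 0.337]
eef_rot: [[0.006, -0.07, 0.998], [-0.008, 0.998, 0.07], [-1.0, -0.008, 0.005]]
wrist_force: [0.8, 0.1, 0.0]
opening: 0.0512
```

```bash
python3 - <<'E'
from h import *
st(); print(r.tip_extent)
plan([0.483,-0.126,0.34],2.8)
E
```

```text
t 3.12 pos [ 0.4834 -0.1104  0.337 ] yaw 4.0 open 0.0512 F [0.7892 0.079  0.0094] q [ 24.4  23.6 -23.7 113.7  13.7  45.   -3.3]
0.1734
[{"tx": -0.003, "ty": -0.0156, "tz": -0.0015, "twist": 0.021}]
```

>>> arm_command(
  steps=[
    {"tx":-0.003,"ty":-0.016,"tz":-0.002,"twist":0.02},
    {"tx":0,"ty":0,"tz":0,"twist":0},
  ],
)

```text
clock: 3.38
ee_pos: [0.4844, -0.1226, 0.3402]
eef_rot: [[0.007, -0.058, 0.998], [-0.006, 0.998, 0.058], [-1.0, -0.006, 0.007]]
wrist_force: [0.2, -0.8, -0.3]
opening: 0.0514
```

```bash
python3 - <<'E'
from h import *
st(); save('wrist','w1')
P=pose('wrist')
# predicted stick corners
print(proj(P,[[0.4862,-0.1964,.008],[0.4769,-0.0065,.008],[0.483,-0.126,0.008]]))
E
```

```text
t 3.38 pos [ 0.4844 -0.1226  0.3402] yaw 3.33 open 0.0514 F [ 0.1599 -0.8026 -0.2686] q [ 25.7  23.6 -23.5 113.   13.4  45.6  -2.1]
[[251.0203 238.8719]
 [252.2442  46.4087]
 [251.6678 175.5076]]
```

View pics/w1.png

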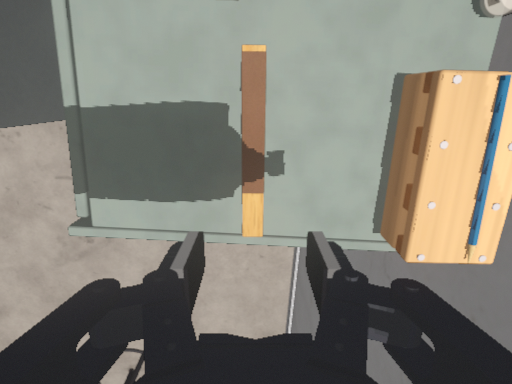

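```bash
python3 - <<'E'
from h import *
im=cv2.imread('pics/w1.png'); P=pose('wrist')
cv2.imwrite('pics/w1z.png',cv2.resize(im[60:270,370:512],None,fx=3.6,fy=2.8,interpolation=cv2.INTER_CUBIC))
hsv=cv2.cvtColor(im,cv2.COLOR_BGR2HSV)
m=cv2.inRange(hsv,(3,80,60),(28,255,255)); m[:,300:]=0;m[:,:200]=0;m[245:]=0
n,l,s,c=cv2.connectedComponentsWithStats(m); k=1+np.argmax(s[1:,4]); print(s[k])
pts=np.argwhere(l==k)[:,::-1]; 
W=ray2z(P,pts,0.008)[:,:2]; rc=cv2.minAreaRect((W*1000).astype(np.float32)); print(rc)
E
```

```text
[ 242   45   24  192 4258]
((482.8824157714844, -99.07291412353516), (21.808094024658203, 188.12156677246094), 2.646902322769165)
```

View pics/w1z.png

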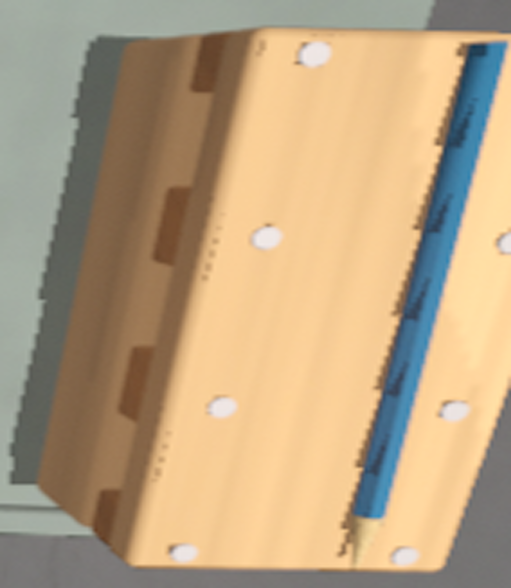

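```bash
python3 - <<'E'
from h import *
P=pose('wrist')
f=lambda x,y,z: ray2z(P,(x/3.6+370-.4,y/2.8+60-.3),z)[0]
a,b=f(262,28,.062),f(133,567,.062); d=b-a
print(a,b,(a+b)/2,np.linalg.norm(d),np.degrees(np.arctan2(d[1],d[0])))
# slots predicted from top estimate
c=np.array([.6212,-.104]);az=np.radians(1.5)
for k in (52,0,-52):
  for s in (14,-14):
    q=c+ (k+s)/1000*np.array([-np.sin(az),np.cos(az)])
    for z in (.035,.048):
      u=proj(P,[*q,z])[0]; print(k+s,z,((u[0]-370+.4)*3.6,(u[1]-60+.3)*2.8))
plan([0.484,-0.125,0.185],2.7)
E
```

```text
[ 0.6217 -0.0217  0.062 ] [ 0.6277 -0.1854  0.062 ] [ 0.6247 -0.1036  0.062 ] 0.1638509122491509 -87.91530124712114
66 0.035 (np.float64(169.3098441535076), np.float64(91.8999373666572))
66 0.048 (np.float64(198.6920975615127), np.float64(91.42491106689435))
38 0.035 (np.float64(148.1682391900348), np.float64(185.07443355404686))
38 0.048 (np.float64(175.6063869176604), np.float64(189.1118475865098))
14 0.035 (np.float64(131.03074660339735), np.float64(260.6021543885787))
14 0.048 (np.float64(156.94349071610978), np.float64(268.0836923193266))
-14 0.035 (np.float64(112.09171205446984), np.float64(344.0695640493272))
-14 0.048 (np.float64(136.3710816759758), np.float64(355.13562010974607))
-38 0.035 (np.float64(96.69424490688787), np.float64(411.92870939409))
-38 0.048 (np.float64(119.68606566986494), np.float64(425.73808604907146))
-66 0.035 (np.float64(79.63066842541676), np.float64(487.13066991520486))
-66 0.048 (np.float64(101.2377790280509), np.float64(503.8018127359732))
[{"tx": 0.0517, "ty": -0.0011, "tz": -0.0002, "twist": 0.0041}, {"tx": 0.0517, "ty": -0.0011, "tz": -0.0002, "twist": 0.0041}, {"tx": 0.0517, "ty": -0.0011, "tz": -0.0002, "twist": 0.0041}]
```

>>> arm_command(
  steps=[
    {"tx":0.05,"ty":-0.001,"tz":0,"twist":0.004},
    {"tx":0.05,"ty":-0.001,"tz":0,"twist":0.004},
    {"tx":0.045,"ty":-0.001,"tz":0,"twist":0.004},
    {"tx":0.01,"ty":0,"tz":0,"twist":0},
  ],
)

```text
clock: 3.92
ee_pos: [0.486, -0.129, 0.1838]
eef_rot: [[0.013, -0.038, 0.999], [-0.007, 0.999, 0.038], [-1.0, -0.007, 0.013]]
wrist_force: [-0.5, 0.6, 0.7]
opening: 0.0509
```

```bash
python3 - <<'E'
from h import *
st(); save('wrist','w2')
plan([0.484,-0.125,0.177],2.7,n=2)
E
```

```text
t 3.92 pos [ 0.486  -0.129   0.1838] yaw 2.2 open 0.0509 F [-0.4846  0.5913  0.695 ] q [ 19.4  37.4 -14.8 121.   23.7  23.5 -12.1]
[{"tx": 0.0035, "ty": 0.002, "tz": -0.001, "twist": -0.0044}, {"tx": 0.0035, "ty": 0.0021, "tz": -0.001, "twist": -0.0044}]
```

View pics/w2.png

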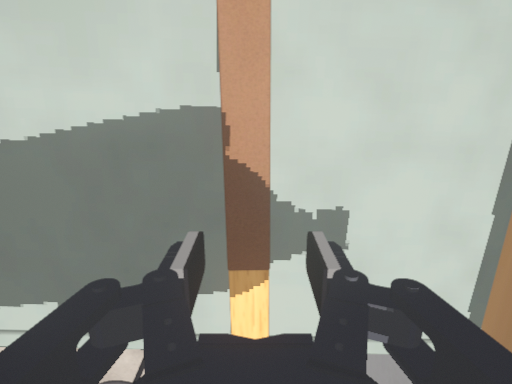

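>>> arm_command(
  steps=[
    {"tx":0.004,"ty":0.002,"tz":-0.003,"twist":0},
    {"tx":0.003,"ty":0.001,"tz":-0.001,"twist":0},
    {"tx":0,"ty":0,"tz":0,"twist":0},
  ],
)

```text
clock: 4.35
ee_pos: [0.4829, -0.1266, 0.18]
eef_rot: [[0.019, -0.037, 0.999], [-0.008, 0.999, 0.037], [-1.0, -0.009, 0.019]]
wrist_force: [1.0, -1.1, -0.2]
opening: 0.0515
```

>>> arm_command(
  steps=[
    {"tx":0,"ty":0,"tz":0,"twist":0},
    {"tx":0,"ty":0,"tz":0,"twist":0},
    {"tx":0,"ty":0,"tz":0,"twist":0},
    {"tx":0,"ty":0,"tz":0,"twist":0},
  ],
  fingers=-1,
  squeeze=60,
)

```text
clock: 4.85
ee_pos: [0.4832, -0.1268, 0.1814]
eef_rot: [[0.021, -0.037, 0.999], [-0.009, 0.999, 0.037], [-1.0, -0.01, 0.021]]
wrist_force: [-0.6, 0.2, -0.7]
opening: -0.0002
```

```bash
python3 - <<'E'
from h import *
st(); save('wrist','w3')
E
```

```text
t 4.85 pos [ 0.4832 -0.1268  0.1814] yaw 2.11 open -0.0002 F [-0.6362  0.1815 -0.7145] q [ 18.7  37.4 -14.1 121.8  24.1  22.2 -12.8]
```

View pics/w3.png

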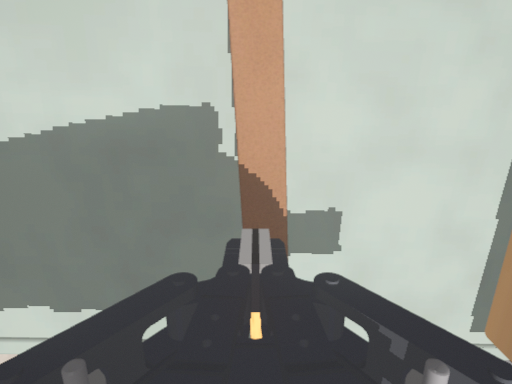

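>>> arm_command(
  steps=[
    {"tx":0,"ty":0,"tz":0,"twist":0},
    {"tx":0,"ty":0,"tz":0,"twist":0},
    {"tx":0.006,"ty":0.001,"tz":0.001,"twist":0},
  ],
  fingers=0.1,
)

```text
clock: 5.28
ee_pos: [0.4847, -0.1259, 0.1753]
eef_rot: [[0.022, -0.036, 0.999], [-0.009, 0.999, 0.037], [-1.0, -0.01, 0.022]]
wrist_force: [0.5, 1.2, -0.2]
opening: 0.0469
```

```bash
python3 - <<'E'
from h import *
st(); print(monitor.get_obs()['eef_rot'])
E
```

```text
t 5.28 pos [ 0.4847 -0.1259  0.1753] yaw 2.09 open 0.0469 F [ 0.5479  1.1596 -0.2123] q [ 18.2  38.  -13.6 121.8  24.4  21.3 -13.2]
[[ 0.0221 -0.0363  0.9991]
 [-0.0088  0.9993  0.0365]
 [-0.9997 -0.0096  0.0218]]
```

>>> arm_command(
  steps=[
    {"tx":0,"ty":0,"tz":-0.003,"twist":0},
    {"tx":0,"ty":0,"tz":0,"twist":0},
    {"tx":0,"ty":0,"tz":0,"twist":0},
  ],
  fingers=-1,
  squeeze=60,
)

```text
clock: 5.65
ee_pos: [0.481, -0.1258, 0.1751]
eef_rot: [[0.021, -0.037, 0.999], [-0.009, 0.999, 0.037], [-1.0, -0.01, 0.02]]
wrist_force: [0.4, 1.1, -0.6]
opening: 0.0195
```

```bash
python3 - <<'E'
from h import *
st(); print(monitor.get_obs()['eef_rot']); save('wrist','w4')
E
```

```text
t 5.65 pos [ 0.481  -0.1258  0.1751] yaw 2.11 open 0.0195 F [ 0.36    1.1019 -0.6016] q [ 18.2  37.9 -13.4 122.3  24.6  21.  -13.3]
[[ 0.0208 -0.0366  0.9991]
 [-0.009   0.9993  0.0368]
 [-0.9997 -0.0098  0.0204]]
```

View pics/w4.png

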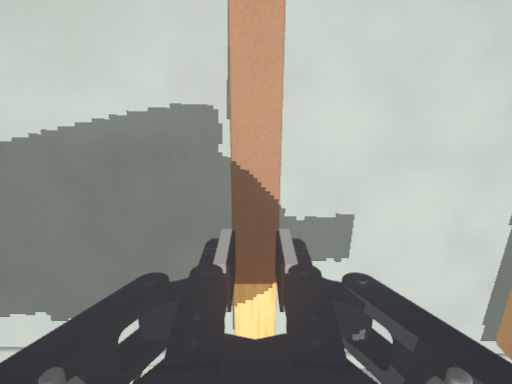

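>>> arm_command(
  steps=[
    {"tx":-0.03,"ty":0,"tz":0,"twist":0},
    {"tx":-0.03,"ty":0,"tz":0,"twist":0},
    {"tx":0,"ty":0,"tz":0,"twist":0},
  ],
)

```text
clock: 6.08
ee_pos: [0.4794, -0.1252, 0.2359]
eef_rot: [[0.019, -0.037, 0.999], [-0.009, 0.999, 0.037], [-1.0, -0.009, 0.018]]
wrist_force: [1.0, 0.2, -0.6]
opening: 0.0195
```

```bash
python3 - <<'E'
from h import *
st(); print(monitor.get_obs()['eef_rot']); save('wrist','w5')
plan([0.473,-0.161,0.235],-88.2,n=12)
E
```

```text
t 6.08 pos [ 0.4794 -0.1252  0.2359] yaw 2.13 open 0.0195 F [ 1.0307  0.2035 -0.6181] q [ 21.9  31.9 -18.6 120.1  20.7  29.8  -9.9]
[[ 0.0187 -0.037   0.9991]
 [-0.0086  0.9993  0.0372]
 [-0.9998 -0.0093  0.0184]]
[{"tx": -0.0, "ty": -0.003, "tz": -0.0006, "twist": 0.1314}, {"tx": -0.0, "ty": -0.003, "tz": -0.0002, "twist": 0.1314}, {"tx": -0.0, "ty": -0.003, "tz": 0.0002, "twist": 0.1314}, {"tx": -0.0, "ty": -0.003, "tz": 0.0006, "twist": 0.1314}, {"tx": -0.0, "ty": -0.0029, "tz": 0.001, "twist": 0.1314}, {"tx": -0.0, "ty": -0.0027, "tz": 0.0013, "twist": 0.1314}, {"tx": -0.0, "ty": -0.0025, "tz": 0.0017, "twist": 0.1314}, {"tx": -0.0, "ty": -0.0023, "tz": 0.002, "twist": 0.1314}, {"tx": -0.0, "ty": -0.002, "tz": 0.0023, "twist": 0.1314}, {"tx": -0.0, "ty": -0.0017, "tz": 0.0025, "twist": 0.1314}, {"tx": -0.0, "ty": -0.0013, "tz": 0.0027, "twist": 0.1314}, {"tx": -0.0, "ty": -0.001, "tz": 0.0029, "twist": 0.1314}]
```

View pics/w5.png

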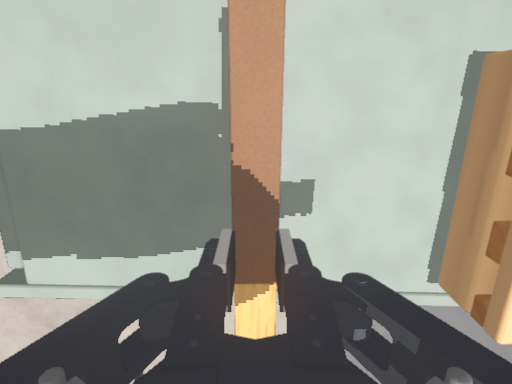

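>>> arm_command(
  steps=[
    {"tx":0,"ty":-0.003,"tz":0,"twist":0.13},
    {"tx":0,"ty":-0.003,"tz":0,"twist":0.13},
    {"tx":0,"ty":-0.003,"tz":0,"twist":0.13},
    {"tx":0,"ty":-0.003,"tz":0,"twist":0.13},
    {"tx":0,"ty":-0.003,"tz":0.001,"twist":0.13},
    {"tx":0,"ty":-0.003,"tz":0.001,"twist":0.13},
    {"tx":0,"ty":-0.003,"tz":0.002,"twist":0.13},
    {"tx":0,"ty":-0.002,"tz":0.002,"twist":0.13},
    {"tx":0,"ty":-0.002,"tz":0.002,"twist":0.13},
    {"tx":0,"ty":-0.002,"tz":0.003,"twist":0.13},
    {"tx":0,"ty":-0.001,"tz":0.003,"twist":0.13},
    {"tx":0,"ty":-0.001,"tz":0.003,"twist":0.13},
  ],
)

```text
clock: 7.62
ee_pos: [0.4681, -0.1628, 0.2229]
eef_rot: [[-0.002, 1.0, -0.002], [-0.01, -0.002, -1.0], [-1.0, -0.002, 0.01]]
wrist_force: [0.4, 0.4, -0.9]
opening: 0.0201
```

```bash
python3 - <<'E'
from h import *
st(); print(monitor.get_obs()['eef_rot'])
E
```

```text
t 7.62 pos [ 0.4681 -0.1628  0.2229] yaw -90.12 open 0.0201 F [ 0.3601  0.402  -0.9019] q [  8.7  33.1   7.2 120.8  -7.5  26.4 -68.7]
[[-0.002   1.     -0.002 ]
 [-0.0096 -0.0021 -1.    ]
 [-1.     -0.002   0.0096]]
```

```bash
python3 - <<'E'
from h import *
a=save('wrist','w6'); b=save('scene','s6')
cv2.imwrite('pics/s6z.png',cv2.resize(cv2.imread('pics/s6.png')[120:300,240:400],None,fx=4,fy=3.3,interpolation=cv2.INTER_CUBIC))
P=pose('wrist')
for k in (52,0,-52):
  az=np.radians(1.8)
  q=np.array([.623,-.104])+k/1000*np.array([-np.sin(az),np.cos(az)])
  print(k,proj(P,[[*q,.0415],[*q,.062]]))
E
```

```text
52 [[ -32.913  -121.3815]
 [ -88.9805 -164.324 ]]
0 [[ 100.5347 -125.861 ]
 [  70.7336 -169.6852]]
-52 [[ 233.9828 -130.3405]
 [ 230.4483 -175.0465]]
```

View pics/w6.png

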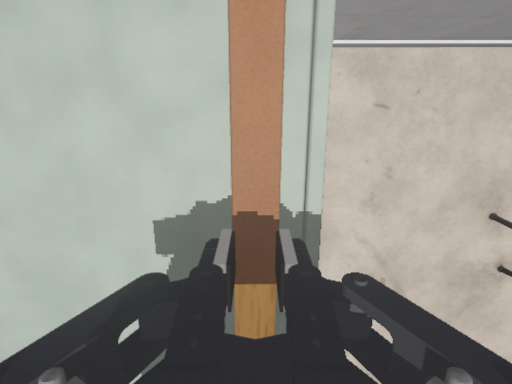

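View pics/s6z.png

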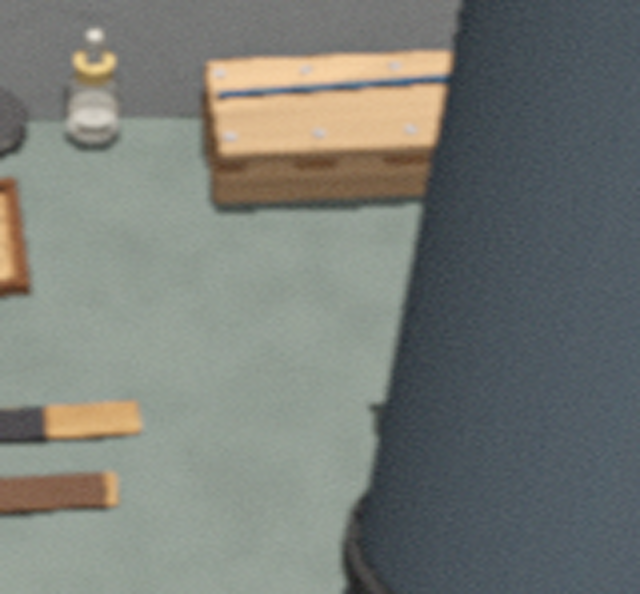

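>>> arm_command(
  steps=[
    {"tx":0.005,"ty":0,"tz":-0.002,"twist":-0.017},
    {"tx":0.005,"ty":0,"tz":-0.002,"twist":-0.017},
    {"tx":0,"ty":0,"tz":0,"twist":0},
  ],
)

```text
clock: 8.1
ee_pos: [0.4678, -0.1581, 0.2111]
eef_rot: [[-0.004, 0.999, 0.044], [-0.01, 0.044, -0.999], [-1.0, -0.004, 0.01]]
wrist_force: [-0.7, -0.6, 0.1]
opening: 0.0194
```

```bash
cat >> h.py <<'E'
def grip(d=0.171,off=0.0):
    o=monitor.get_obs(); R=np.array(o['eef_rot']); g=np.array(o['ee_pos'])+R[:,0]*d+R[:,2]*off
    print('t',round(o['clock'],2),'grip',g,'tcpz',round(o['ee_pos'][2],4),'toolx',R[:,0],'tooly',R[:,1],'yaw',round(yaw(),2),'open',round(o['opening'],4),'F',np.round(o['wrist_force'],1)); return g,R
def slot(k):
    az=np.radians(1.8); return np.array([.623,-.104,.0415])+(1-k)*.052*np.array([-np.sin(az),np.cos(az),0]),np.array([np.cos(az),np.sin(az),0])
def insrel(k,d=0.171,off=0.0,tip=0.122):
    g,R=grip(d,off); s,a=slot(k); v=g-s; l=np.array([-a[1],a[0],0])
    print('grip rel slot: along',v@a,'lat(left+)',v@l,'up',v[2],' tip depth',v@a+tip,'tip up',v[2]+tip*R[2,1],'yawerr',yaw()+88.2)
E
python3 - <<'E'
from h import *
insrel(2,off=0.001)
E
```

```text
t 8.1 grip [ 0.4671 -0.1608  0.0401] tcpz 0.2111 toolx [-0.0041 -0.0097 -0.9999] tooly [ 0.999   0.0439 -0.0045] yaw -87.48 open 0.0194 F [-0.7 -0.6  0.1]
grip rel slot: along -0.15759765490150174 lat(left+) 0.00015088634118641127 up -0.0014200918615415725  tip depth -0.03559765490150174 tip up -0.001968809361540082 yawerr 0.7165803519947929
```

>>> arm_command(
  steps=[
    {"tx":-0.002,"ty":0.014,"tz":0,"twist":0.012},
    {"tx":-0.001,"ty":0.014,"tz":0,"twist":0},
    {"tx":0,"ty":0,"tz":0,"twist":0},
  ],
)

```text
clock: 8.48
ee_pos: [0.4986, -0.157, 0.2144]
eef_rot: [[-0.003, 0.999, 0.032], [-0.01, 0.032, -0.999], [-1.0, -0.003, 0.01]]
wrist_force: [-0.4, 0.2, -0.5]
opening: 0.0196
```

```bash
python3 - <<'E'
from h import *
insrel(2,off=0.001)
save('top','t7');cv2.imwrite('pics/t7z.png',cv2.resize(cv2.imread('pics/t7.png')[120:270,240:370],None,fx=4,fy=4,interpolation=cv2.INTER_CUBIC))
E
```

```text
t 8.47 grip [ 0.4982 -0.1597  0.0434] tcpz 0.2144 toolx [-0.0025 -0.0098 -0.9999] tooly [ 0.9995  0.0319 -0.0028] yaw -88.17 open 0.0196 F [-0.4  0.2 -0.5]
grip rel slot: along -0.12649725925695385 lat(left+) 0.0002959802632333471 up 0.0019250203257070372  tip depth -0.0044972592569538505 tip up 0.0015803702720834515 yawerr 0.03246904593657973
```

View pics/t7z.png

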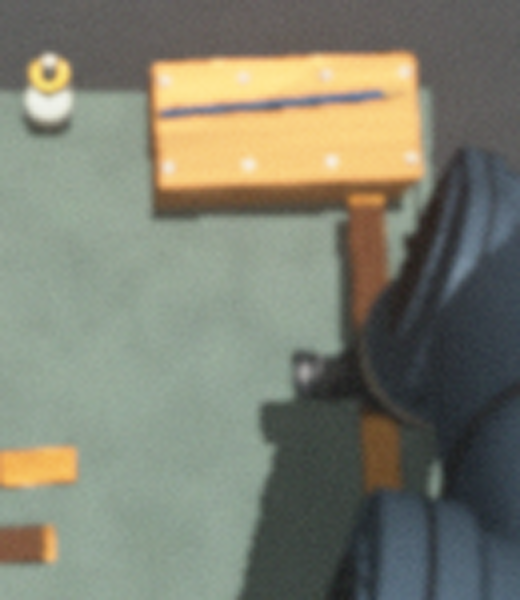

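```bash
python3 - <<'E'
from h import *
P=pose('top')
f=lambda x,y,z: ray2z(P,(x/4+240-.4,y/4+120-.4),z)[0]
print('tip L/R',f(348,197,.046),f(386,195,.046), 'rack corners',f(155,190,.062),f(420,181,.062))
s,a=slot(2); print(s, (proj(P,s+np.array([0,.014,0]))-[240,120])*4,(proj(P,s-np.array([0,.014,0]))-[240,120])*4)
E
```

```text
tip L/R [ 0.6181 -0.1441  0.046 ] [ 0.6192 -0.1682  0.046 ] rack corners [ 0.6198 -0.0207  0.062 ] [ 0.6245 -0.1864  0.062 ]
[ 0.6246 -0.156   0.0415] [[341.5547 186.8633]] [[385.5642 186.5776]]
```

>>> arm_command(
  steps=[
    {"tx":0.002,"ty":0.01,"tz":0,"twist":0},
    {"tx":0,"ty":0.012,"tz":0,"twist":0},
  ],
)

```text
clock: 8.78
ee_pos: [0.5201, -0.1565, 0.2122]
eef_rot: [[-0.004, 1.0, 0.031], [-0.01, 0.031, -0.999], [-1.0, -0.005, 0.009]]
wrist_force: [0.5, 0.1, 0.2]
opening: 0.0205
```

```bash
python3 - <<'E'
from h import *
insrel(2,off=0.001)
E
```

```text
t 8.78 grip [ 0.5194 -0.1592  0.0412] tcpz 0.2122 toolx [-0.0044 -0.0096 -0.9999] tooly [ 0.9995  0.031  -0.0047] yaw -88.22 open 0.0205 F [0.5 0.1 0.2]
grip rel slot: along -0.10525231237366998 lat(left+) 0.00011744367875291976 up -0.00032236540397731495  tip depth 0.016747687626330013 tip up -0.0008914442198286141 yawerr -0.021613116491025153
```

>>> arm_command(
  steps=[
    {"tx":-0.001,"ty":0.016,"tz":0,"twist":0},
    {"tx":0,"ty":0.016,"tz":0,"twist":0},
    {"tx":0,"ty":0.012,"tz":0,"twist":0},
  ],
)

```text
clock: 9.15
ee_pos: [0.5671, -0.155, 0.2128]
eef_rot: [[-0.004, 1.0, 0.031], [-0.01, 0.031, -0.999], [-1.0, -0.005, 0.009]]
wrist_force: [-0.3, -0.3, -0.2]
opening: 0.0197
```

```bash
python3 - <<'E'
from h import *
insrel(2,off=0.001)
E
```

```text
t 9.15 grip [ 0.5664 -0.1576  0.0418] tcpz 0.2128 toolx [-0.0043 -0.0096 -0.9999] tooly [ 0.9995  0.031  -0.0046] yaw -88.22 open 0.0197 F [-0.3 -0.3 -0.2]
grip rel slot: along -0.058256308467143365 lat(left+) 0.00016498306500977635 up 0.0003480826657513286  tip depth 0.06374369153285664 tip up -0.0002077418835320854 yawerr -0.019298421515486552
```

>>> arm_command(
  steps=[
    {"tx":0,"ty":0.004,"tz":0,"twist":0},
    {"tx":0,"ty":0.002,"tz":0,"twist":0},
  ],
)

```text
clock: 9.4
ee_pos: [0.5739, -0.1547, 0.2125]
eef_rot: [[-0.005, 0.999, 0.031], [-0.01, 0.031, -0.999], [-1.0, -0.005, 0.01]]
wrist_force: [-0.4, -0.4, -0.3]
opening: 0.0197
```

```bash
python3 - <<'E'
from h import *
insrel(2,off=0.001)
save('wrist','w8'); save('top','t8')
cv2.imwrite('pics/t8z.png',cv2.resize(cv2.imread('pics/t8.png')[120:270,240:370],None,fx=4,fy=4,interpolation=cv2.INTER_CUBIC))
E
```

```text
t 9.4 grip [ 0.5731 -0.1574  0.0415] tcpz 0.2125 toolx [-0.0045 -0.0097 -0.9999] tooly [ 0.9995  0.0314 -0.0048] yaw -88.2 open 0.0197 F [-0.4 -0.4 -0.3]
grip rel slot: along -0.05151123980879762 lat(left+) 0.00020114923001603627 up 2.3731755529374232e-05  tip depth 0.07048876019120237 tip up -0.0005648950411156655 yawerr 0.0032902545479345235
```

View pics/w8.png

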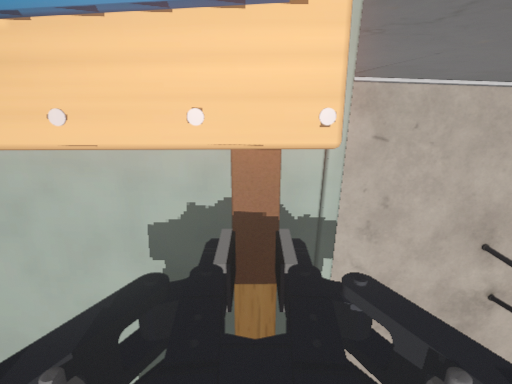

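View pics/t8z.png

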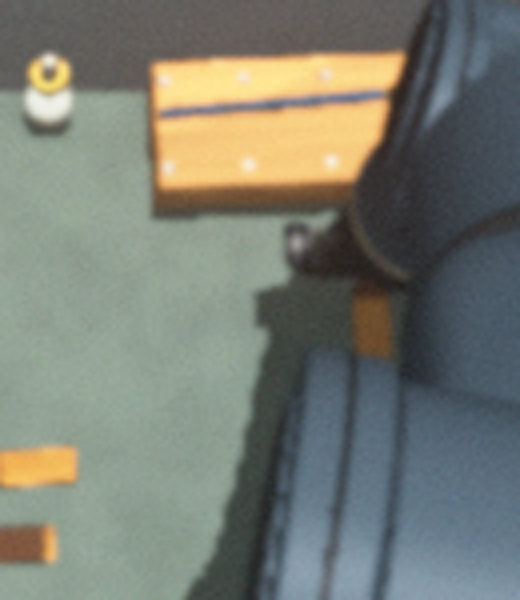

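```bash
python3 - <<'E'
from h import *
P=pose('wrist')
a=ray2z(P,(256,149),.062)[0];b=ray2z(P,(256,284),.0455)[0];print(a,b,'handle boundary->face',a[0]-b[0],'=> depth', 145-1000*(a[0]-b[0]))
i=cv2.imread('pics/top0z.png')
E
```

```text
[ 0.6257 -0.1545  0.062 ] [ 0.5538 -0.1569  0.0455] handle boundary->face 0.07195603340591172 => depth 73.04396659408827
```

>>> arm_command(
  steps=[
    {"tx":0,"ty":0.004,"tz":0,"twist":0},
    {"tx":0,"ty":0.001,"tz":0,"twist":0},
  ],
)

```text
clock: 9.75
ee_pos: [0.5761, -0.1549, 0.2119]
eef_rot: [[-0.011, 0.999, 0.03], [-0.009, 0.03, -1.0], [-1.0, -0.011, 0.009]]
wrist_force: [-1.3, -0.0, 0.7]
opening: 0.0195
```

```bash
python3 - <<'E'
from h import *
insrel(2,off=0.001)
E
```

```text
t 9.75 grip [ 0.5743 -0.1574  0.0409] tcpz 0.2119 toolx [-0.0112 -0.0089 -0.9999] tooly [ 0.9995  0.0301 -0.0114] yaw -88.27 open 0.0195 F [-1.3 -0.   0.7]
grip rel slot: along -0.0504000888100509 lat(left+) 0.00012326680952806155 up -0.0006078303214333003  tip depth 0.0715999111899491 tip up -0.002001899022770796 yawerr -0.06846842964208122
```

>>> arm_command(
  steps=[
    {"tx":0,"ty":0,"tz":0,"twist":0},
    {"tx":0,"ty":0,"tz":0,"twist":0},
    {"tx":0,"ty":0,"tz":0,"twist":0},
  ],
  fingers=-0.1,
)

```text
clock: 10.12
ee_pos: [0.5767, -0.1549, 0.2123]
eef_rot: [[-0.009, 1.0, 0.03], [-0.009, 0.03, -1.0], [-1.0, -0.009, 0.009]]
wrist_force: [0.2, 0.2, 0.3]
opening: 0.0384
```

```bash
python3 - <<'E'
from h import *
insrel(2,off=0.001); save('wrist','w9')
E
```

```text
t 10.12 grip [ 0.5752 -0.1574  0.0414] tcpz 0.2123 toolx [-0.009  -0.0091 -0.9999] tooly [ 0.9995  0.0302 -0.0092] yaw -88.26 open 0.0384 F [0.2 0.2 0.3]
grip rel slot: along -0.04943898561364255 lat(left+) 9.012847772911343e-05 up -0.0001395867713977622  tip depth 0.07256101438635745 tip up -0.0012655363529717608 yawerr -0.06361498010507205
```

View pics/w9.png

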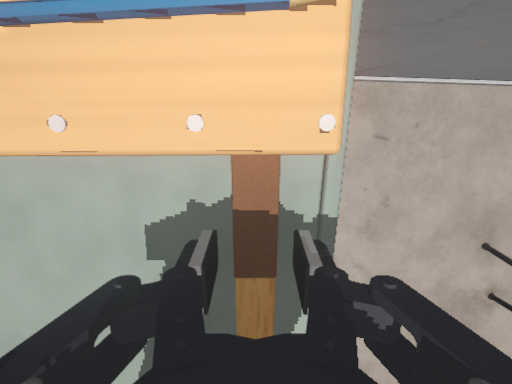

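>>> arm_command(
  steps=[
    {"tx":-0.04,"ty":0,"tz":0,"twist":0},
    {"tx":-0.05,"ty":0,"tz":0,"twist":0},
    {"tx":-0.05,"ty":-0.04,"tz":-0.03,"twist":0},
    {"tx":-0.01,"ty":-0.05,"tz":-0.05,"twist":-0.1},
  ],
)

```text
clock: 10.68
ee_pos: [0.4971, -0.0859, 0.3581]
eef_rot: [[-0.008, 0.992, 0.128], [-0.01, 0.128, -0.992], [-1.0, -0.009, 0.009]]
wrist_force: [0.6, 0.4, -0.1]
opening: 0.0388
```

```bash
python3 - <<'E'
from h import *
grip()
save('top','t10'); cv2.imwrite('pics/t10z.png',cv2.resize(cv2.imread('pics/t10.png')[115:315,140:365],None,fx=3,fy=3,interpolation=cv2.INTER_CUBIC))
print([(np.round(d['at'],3).tolist(),round(d['confidence'],2)) for d in eyes.recognise('top','stick_a')])
plan([0.448,0.098,0.32],2.8,n=12)
E
```

```text
t 10.68 grip [ 0.4958 -0.0876  0.1871] tcpz 0.3581 toolx [-0.0075 -0.0099 -0.9999] tooly [ 0.9917  0.128  -0.0087] yaw -82.64 open 0.0388 F [ 0.6  0.4 -0.1]
[([0.451, 0.124, 0.011], 0.67), ([0.401, 0.136, 0.008], 0.61)]
[{"tx": 0.0031, "ty": -0.0017, "tz": -0.0154, "twist": -0.1237}, {"tx": 0.0031, "ty": 0.0002, "tz": -0.0155, "twist": -0.1237}, {"tx": 0.0031, "ty": 0.0021, "tz": -0.0153, "twist": -0.1237}, {"tx": 0.0031, "ty": 0.004, "tz": -0.0149, "twist": -0.1237}, {"tx": 0.0031, "ty": 0.0058, "tz": -0.0143, "twist": -0.1237}, {"tx": 0.0031, "ty": 0.0075, "tz": -0.0135, "twist": -0.1237}, {"tx": 0.0031, "ty": 0.0091, "tz": -0.0125, "twist": -0.1237}, {"tx": 0.0031, "ty": 0.0106, "tz": -0.0113, "twist": -0.1237}, {"tx": 0.0031, "ty": 0.0119, "tz": -0.0099, "twist": -0.1237}, {"tx": 0.0031, "ty": 0.013, "tz": -0.0083, "twist": -0.1237}, {"tx": 0.0031, "ty": 0.014, "tz": -0.0067, "twist": -0.1237}, {"tx": 0.0031, "ty": 0.0147, "tz": -0.0049, "twist": -0.1237}]
```

View pics/t10z.png

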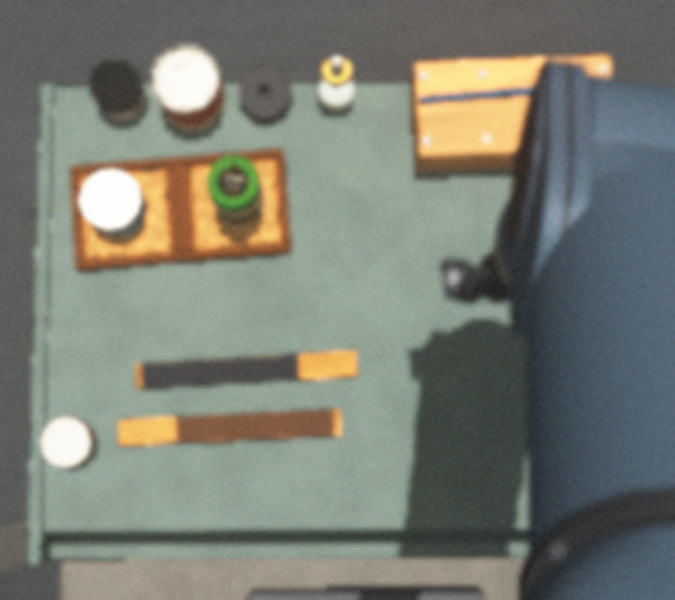

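>>> arm_command(
  steps=[
    {"tx":0.003,"ty":-0.002,"tz":-0.015,"twist":-0.12},
    {"tx":0.003,"ty":0,"tz":-0.015,"twist":-0.12},
    {"tx":0.003,"ty":0.002,"tz":-0.015,"twist":-0.12},
    {"tx":0.003,"ty":0.004,"tz":-0.015,"twist":-0.12},
    {"tx":0.003,"ty":0.006,"tz":-0.014,"twist":-0.12},
    {"tx":0.003,"ty":0.008,"tz":-0.014,"twist":-0.12},
    {"tx":0.003,"ty":0.009,"tz":-0.012,"twist":-0.12},
    {"tx":0.003,"ty":0.011,"tz":-0.011,"twist":-0.12},
    {"tx":0.003,"ty":0.012,"tz":-0.01,"twist":-0.12},
    {"tx":0.003,"ty":0.013,"tz":-0.008,"twist":-0.12},
    {"tx":0.003,"ty":0.014,"tz":-0.007,"twist":-0.12},
    {"tx":0.003,"ty":0.015,"tz":-0.005,"twist":-0.12},
  ],
  fingers=0.1,
)

```text
clock: 12.28
ee_pos: [0.4484, 0.102, 0.321]
eef_rot: [[-0.006, -0.048, 0.999], [-0.006, 0.999, 0.048], [-1.0, -0.006, -0.007]]
wrist_force: [0.8, 0.2, 0.2]
opening: 0.0469
```

```bash
cat >> h.py <<'E'
def gplan(gt,yawt=None,d=0.171,n=None,step=0.05):
    """plan so the grip point (d ahead of TCP) reaches gt; assumes tilt stays"""
    o=monitor.get_obs(); R=np.array(o['eef_rot']); plan(np.array(gt)-R[:,0]*d*np.array([1,1,1]),yawt,step,n)
E
python3 - <<'E'
from h import *
grip(); save('wrist','w11')
gplan([0.4488,0.0985,0.004],2.8)
E
```

```text
t 12.28 grip [0.4472 0.101  0.15  ] tcpz 0.321 toolx [-0.0065 -0.0061 -1.    ] tooly [-0.0482  0.9988 -0.0058] yaw 2.76 open 0.0469 F [0.8 0.2 0.2]
[{"tx": 0.0486, "ty": -0.0016, "tz": 0.0006, "twist": 0.0024}, {"tx": 0.0486, "ty": -0.0016, "tz": 0.0006, "twist": 0.0024}, {"tx": 0.0486, "ty": -0.0016, "tz": 0.0006, "twist": 0.0024}]
```

View pics/w11.png

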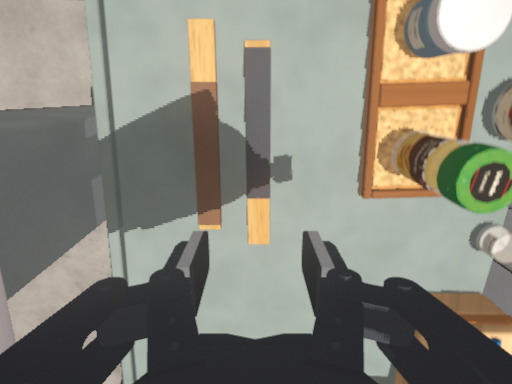

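```bash
python3 - <<'E'
from h import *
P=pose('wrist')
def ax(n,a,b,z=.008):
    A,B=ray2z(P,a,z)[0],ray2z(P,b,z)[0]; d=B-A; print(n,A,B,'mid',(A+B)/2,'len',np.linalg.norm(d),'az',np.degrees(np.arctan2(d[1],d[0])))
ax('s2',(259,243.5),(257.5,40.5)); ax('s3',(202,19.5),(210,229))
ax('stand front',(380,0),(363,194),.014)
E
```

```text
s2 [0.4528 0.0341 0.008 ] [0.4405 0.2211 0.008 ] mid [0.4467 0.1276 0.008 ] len 0.1874733433153284 az 93.76390601208273
s3 [0.394  0.2344 0.008 ] [0.403  0.0471 0.008 ] mid [0.3985 0.1408 0.008 ] len 0.18745360566176525 az -87.25559916128827
stand front [0.5354 0.2545 0.014 ] [0.5472 0.0942 0.014 ] mid [0.5413 0.1743 0.014 ] len 0.16073497716378005 az -85.78566010999415
```

>>> arm_command(
  steps=[
    {"tx":0.05,"ty":-0.001,"tz":0.001,"twist":0},
    {"tx":0.05,"ty":-0.001,"tz":0.001,"twist":0},
    {"tx":0.03,"ty":-0.001,"tz":0,"twist":0},
    {"tx":0,"ty":0,"tz":0,"twist":0},
  ],
  fingers=-0.2,
)

```text
clock: 12.82
ee_pos: [0.4517, 0.1, 0.1886]
eef_rot: [[-0.001, -0.049, 0.999], [-0.004, 0.999, 0.049], [-1.0, -0.004, -0.002]]
wrist_force: [0.1, 0.2, 0.2]
opening: 0.0345
```

```bash
python3 - <<'E'
from h import *
grip(); save('wrist','w12')
E
```

```text
t 12.82 grip [0.4514 0.0994 0.0176] tcpz 0.1886 toolx [-0.0014 -0.0038 -1.    ] tooly [-0.0485  0.9988 -0.0037] yaw 2.78 open 0.0345 F [0.1 0.2 0.2]
```

View pics/w12.png

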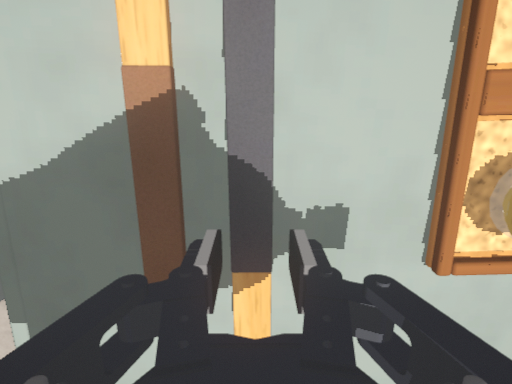

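>>> arm_command(
  steps=[
    {"tx":0.003,"ty":0,"tz":-0.002,"twist":0},
    {"tx":0.009,"ty":0,"tz":0,"twist":0},
    {"tx":0.001,"ty":0,"tz":0,"twist":0},
  ],
  fingers=-0.28,
)

```text
clock: 13.25
ee_pos: [0.4512, 0.1, 0.1789]
eef_rot: [[0.005, -0.047, 0.999], [-0.002, 0.999, 0.047], [-1.0, -0.002, 0.005]]
wrist_force: [-0.3, 0.2, -0.1]
opening: 0.0306
```

```bash
python3 - <<'E'
from h import *
grip(); save('wrist','w13')
E
```

```text
t 13.25 grip [0.4521 0.0997 0.0079] tcpz 0.1789 toolx [ 0.0055 -0.0019 -1.    ] tooly [-0.0466  0.9989 -0.0022] yaw 2.67 open 0.0306 F [-0.3  0.2 -0.1]
```

View pics/w13.png

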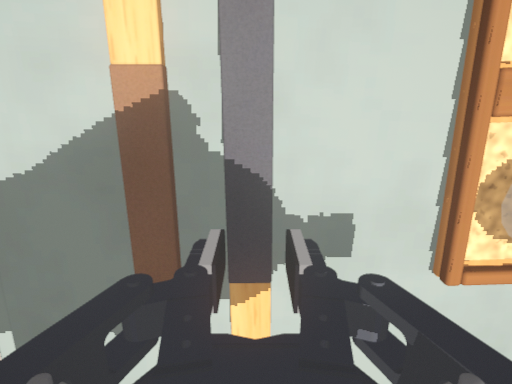

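>>> arm_command(
  steps=[
    {"tx":0.003,"ty":0,"tz":-0.004,"twist":0},
    {"tx":0.002,"ty":0,"tz":-0.001,"twist":0},
  ],
)

```text
clock: 13.55
ee_pos: [0.4461, 0.0997, 0.1742]
eef_rot: [[0.006, -0.046, 0.999], [-0.002, 0.999, 0.046], [-1.0, -0.002, 0.006]]
wrist_force: [-0.8, -0.3, -0.2]
opening: 0.0307
```

>>> arm_command(
  steps=[
    {"tx":0,"ty":0,"tz":0,"twist":0},
    {"tx":0,"ty":0,"tz":0,"twist":0},
    {"tx":0,"ty":0,"tz":0,"twist":0},
  ],
  fingers=-1,
  squeeze=60,
)

```text
clock: 13.92
ee_pos: [0.4459, 0.0998, 0.1743]
eef_rot: [[0.007, -0.047, 0.999], [-0.002, 0.999, 0.047], [-1.0, -0.002, 0.006]]
wrist_force: [0.1, 0.3, -0.3]
opening: 0.0202
```

```bash
python3 - <<'E'
from h import *
grip(); save('wrist','w14')
E
```

```text
t 13.93 grip [0.447  0.0995 0.0033] tcpz 0.1743 toolx [ 0.0065 -0.0017 -1.    ] tooly [-0.0465  0.9989 -0.002 ] yaw 2.67 open 0.0202 F [ 0.1  0.3 -0.3]
```

View pics/w14.png

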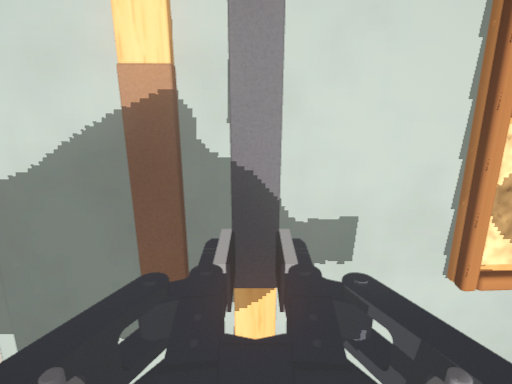

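>>> arm_command(
  steps=[
    {"tx":-0.04,"ty":-0.01,"tz":0,"twist":0},
    {"tx":-0.035,"ty":-0.02,"tz":0,"twist":0},
    {"tx":0,"ty":-0.02,"tz":0,"twist":0},
  ],
)

```text
clock: 14.35
ee_pos: [0.448, 0.0506, 0.2509]
eef_rot: [[0.005, -0.05, 0.999], [-0.002, 0.999, 0.05], [-1.0, -0.002, 0.005]]
wrist_force: [0.2, 0.0, -0.4]
opening: 0.0198
```

```bash
python3 - <<'E'
from h import *
grip(); gplan([0.469,-0.109,0.075],-88.2,n=12)
E
```

```text
t 14.35 grip [0.4489 0.0503 0.0799] tcpz 0.2509 toolx [ 0.0052 -0.0016 -1.    ] tooly [-0.0504  0.9987 -0.0019] yaw 2.89 open 0.0198 F [ 0.2  0.  -0.4]
[{"tx": 0.0004, "ty": -0.0133, "tz": 0.001, "twist": 0.1325}, {"tx": 0.0004, "ty": -0.0131, "tz": 0.0028, "twist": 0.1325}, {"tx": 0.0004, "ty": -0.0126, "tz": 0.0045, "twist": 0.1325}, {"tx": 0.0004, "ty": -0.0119, "tz": 0.0061, "twist": 0.1325}, {"tx": 0.0004, "ty": -0.011, "tz": 0.0076, "twist": 0.1325}, {"tx": 0.0004, "ty": -0.0099, "tz": 0.009, "twist": 0.1325}, {"tx": 0.0004, "ty": -0.0086, "tz": 0.0102, "twist": 0.1325}, {"tx": 0.0004, "ty": -0.0072, "tz": 0.0113, "twist": 0.1325}, {"tx": 0.0004, "ty": -0.0056, "tz": 0.0121, "twist": 0.1325}, {"tx": 0.0004, "ty": -0.004, "tz": 0.0128, "twist": 0.1325}, {"tx": 0.0004, "ty": -0.0023, "tz": 0.0132, "twist": 0.1325}, {"tx": 0.0004, "ty": -0.0005, "tz": 0.0134, "twist": 0.1325}]
```

>>> arm_command(
  steps=[
    {"tx":0,"ty":-0.013,"tz":0.001,"twist":0.13},
    {"tx":0,"ty":-0.013,"tz":0.003,"twist":0.13},
    {"tx":0,"ty":-0.013,"tz":0.005,"twist":0.13},
    {"tx":0,"ty":-0.012,"tz":0.006,"twist":0.13},
    {"tx":0,"ty":-0.011,"tz":0.008,"twist":0.13},
    {"tx":0,"ty":-0.01,"tz":0.009,"twist":0.13},
    {"tx":0,"ty":-0.009,"tz":0.01,"twist":0.13},
    {"tx":0,"ty":-0.007,"tz":0.011,"twist":0.13},
    {"tx":0,"ty":-0.006,"tz":0.012,"twist":0.13},
    {"tx":0,"ty":-0.004,"tz":0.013,"twist":0.13},
    {"tx":0,"ty":-0.002,"tz":0.013,"twist":0.13},
    {"tx":0,"ty":0,"tz":0.013,"twist":0.13},
  ],
)

```text
clock: 15.85
ee_pos: [0.4669, -0.1152, 0.2517]
eef_rot: [[0.005, 1.0, 0.009], [-0.001, 0.009, -1.0], [-1.0, 0.005, 0.001]]
wrist_force: [-0.6, 1.0, -1.1]
opening: 0.0198
```

```bash
python3 - <<'E'
from h import *
insrel(1,d=.1703,off=0.001,tip=.121); save('wrist','w15')
E
```

```text
t 15.85 grip [ 0.4678 -0.1164  0.0814] tcpz 0.2517 toolx [ 0.0051 -0.001  -1.    ] tooly [0.9999 0.0087 0.0051] yaw -89.5 open 0.0198 F [-0.6  1.  -1.1]
grip rel slot: along -0.15552656304015874 lat(left+) -0.007480556091293549 up 0.039871123638047574  tip depth -0.03452656304015875 tip up 0.04048984476410161 yawerr -1.3005028321079806
```

View pics/w15.png

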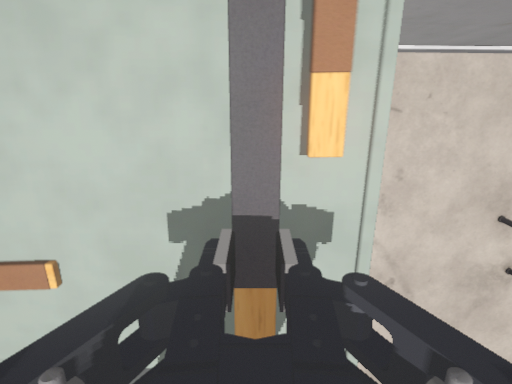

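>>> arm_command(
  steps=[
    {"tx":0.018,"ty":0,"tz":-0.004,"twist":-0.012},
    {"tx":0.019,"ty":0,"tz":-0.003,"twist":-0.011},
    {"tx":0,"ty":0,"tz":0,"twist":0},
  ],
)

```text
clock: 16.27
ee_pos: [0.4673, -0.1095, 0.214]
eef_rot: [[0.006, 1.0, 0.029], [-0.002, 0.029, -1.0], [-1.0, 0.006, 0.002]]
wrist_force: [0.2, -0.4, 0.6]
opening: 0.0197
```

```bash
python3 - <<'E'
from h import *
insrel(1,d=.1703,off=0.001,tip=.121)
E
```

```text
t 16.27 grip [ 0.4684 -0.1108  0.0438] tcpz 0.214 toolx [ 0.0062 -0.0021 -1.    ] tooly [0.9996 0.0291 0.0061] yaw -88.33 open 0.0197 F [ 0.2 -0.4  0.6]
grip rel slot: along -0.1547365874194002 lat(left+) -0.001980636559588551 up 0.002252178382964272  tip depth -0.033736587419400194 tip up 0.002993127656600924 yawerr -0.1326391567000087
```

>>> arm_command(
  steps=[
    {"tx":0.003,"ty":0.014,"tz":-0.002,"twist":0},
    {"tx":0,"ty":0.014,"tz":0,"twist":0},
    {"tx":0,"ty":0,"tz":0,"twist":0},
  ],
)

```text
clock: 16.65
ee_pos: [0.4983, -0.1064, 0.2125]
eef_rot: [[0.009, 0.999, 0.031], [-0.002, 0.031, -1.0], [-1.0, 0.009, 0.003]]
wrist_force: [0.2, 0.1, 0.1]
opening: 0.0197
```

```bash
python3 - <<'E'
from h import *
insrel(1,d=.1703,off=0.001,tip=.121)
save('top','t16');cv2.imwrite('pics/t16z.png',cv2.resize(cv2.imread('pics/t16.png')[120:270,240:370],None,fx=4,fy=4,interpolation=cv2.INTER_CUBIC))
E
```

```text
t 16.65 grip [ 0.4999 -0.1078  0.0422] tcpz 0.2125 toolx [ 0.0088 -0.0023 -1.    ] tooly [0.9995 0.0307 0.0087] yaw -88.24 open 0.0197 F [0.2 0.1 0.1]
grip rel slot: along -0.12317843417600634 lat(left+) 0.00011870292408773006 up 0.0007345603625215427  tip depth -0.0021784341760063414 tip up 0.001790114931232497 yawerr -0.041446045549278665
```

View pics/t16z.png

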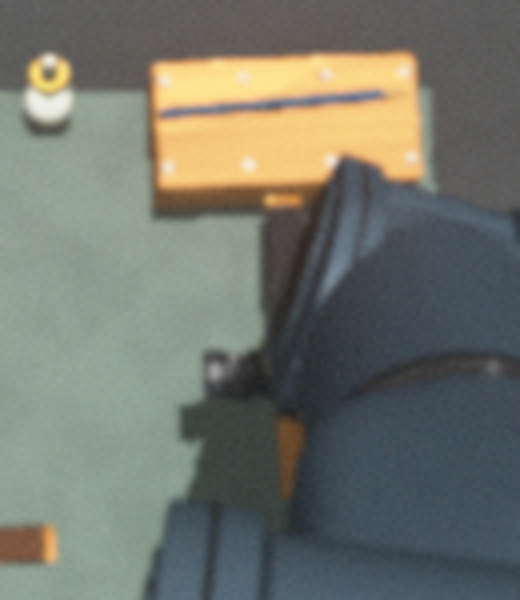

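>>> arm_command(
  steps=[
    {"tx":0.001,"ty":0.01,"tz":0,"twist":0},
    {"tx":0,"ty":0.014,"tz":0,"twist":0},
  ],
)

```text
clock: 16.95
ee_pos: [0.522, -0.1059, 0.212]
eef_rot: [[0.007, 1.0, 0.03], [-0.002, 0.03, -1.0], [-1.0, 0.007, 0.002]]
wrist_force: [-0.2, -0.4, -0.8]
opening: 0.0198
```

```bash
python3 - <<'E'
from h import *
insrel(1,d=.1703,off=0.001,tip=.121)
E
```

```text
t 16.95 grip [ 0.5232 -0.1072  0.0417] tcpz 0.212 toolx [ 0.0073 -0.0021 -1.    ] tooly [0.9995 0.0298 0.0072] yaw -88.29 open 0.0198 F [-0.2 -0.4 -0.8]
grip rel slot: along -0.09980402171259055 lat(left+) -8.542495399446914e-05 up 0.0001588804891783785  tip depth 0.021195978287409448 tip up 0.001028736370618468 yawerr -0.09357740160152161
```

>>> arm_command(
  steps=[
    {"tx":0,"ty":0.015,"tz":0,"twist":0},
    {"tx":0,"ty":0.015,"tz":0,"twist":0},
    {"tx":0,"ty":0.01,"tz":0,"twist":0},
  ],
)

```text
clock: 17.32
ee_pos: [0.5656, -0.1045, 0.2125]
eef_rot: [[0.009, 1.0, 0.03], [-0.002, 0.03, -1.0], [-1.0, 0.008, 0.003]]
wrist_force: [0.2, 0.3, -0.5]
opening: 0.0197
```

```bash
python3 - <<'E'
from h import *
insrel(1,d=.1703,off=0.001,tip=.121)
E
```

```text
t 17.32 grip [ 0.5671 -0.1059  0.0422] tcpz 0.2125 toolx [ 0.0085 -0.0023 -1.    ] tooly [0.9995 0.0302 0.0084] yaw -88.27 open 0.0197 F [ 0.2  0.3 -0.5]
grip rel slot: along -0.055974739966532225 lat(left+) -0.00010954995841029445 up 0.0006771404266814884  tip depth 0.06502526003346777 tip up 0.0016992950027514 yawerr -0.07308573925720907
```

>>> arm_command(
  steps=[
    {"tx":0,"ty":0.005,"tz":0,"twist":0},
    {"tx":0,"ty":0.003,"tz":0,"twist":0},
  ],
)

```text
clock: 17.58
ee_pos: [0.5736, -0.1042, 0.212]
eef_rot: [[0.006, 1.0, 0.03], [-0.002, 0.03, -1.0], [-1.0, 0.006, 0.002]]
wrist_force: [-7.1, 0.2, -0.4]
opening: 0.0195
```

```bash
python3 - <<'E'
from h import *
insrel(1,d=.1703,off=0.001,tip=.121); save('wrist','w17')
E
```

```text
t 17.57 grip [ 0.5746 -0.1056  0.0417] tcpz 0.212 toolx [ 0.0058 -0.0021 -1.    ] tooly [0.9995 0.0303 0.0057] yaw -88.27 open 0.0195 F [-7.1  0.2 -0.4]
grip rel slot: along -0.04842884910103388 lat(left+) -6.0510147801879e-05 up 0.00024539434843404845  tip depth 0.07257115089896612 tip up 0.000940744403223956 yawerr -0.06689896052112942
```

View pics/w17.png

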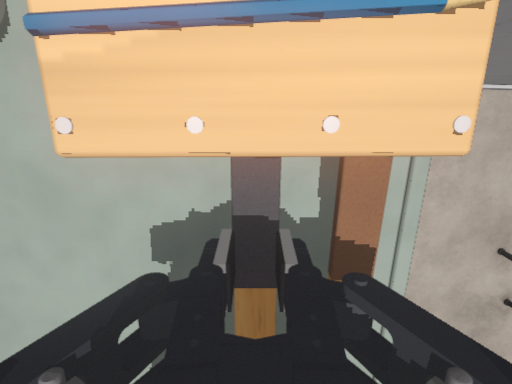

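>>> arm_command(
  steps=[
    {"tx":0,"ty":0,"tz":0,"twist":0},
    {"tx":0,"ty":0,"tz":0,"twist":0},
    {"tx":0,"ty":0,"tz":0,"twist":0},
  ],
  fingers=-0.15,
)

```text
clock: 18.0
ee_pos: [0.5735, -0.1044, 0.2123]
eef_rot: [[0.007, 1.0, 0.03], [-0.002, 0.03, -1.0], [-1.0, 0.007, 0.002]]
wrist_force: [0.8, 0.8, -0.0]
opening: 0.0361
```

>>> arm_command(
  steps=[
    {"tx":-0.04,"ty":0,"tz":0,"twist":0},
    {"tx":-0.05,"ty":0,"tz":0,"twist":0},
    {"tx":-0.03,"ty":0,"tz":0,"twist":0},
  ],
)

```text
clock: 18.38
ee_pos: [0.5723, -0.104, 0.3333]
eef_rot: [[0.003, 1.0, 0.03], [-0.002, 0.03, -1.0], [-1.0, 0.002, 0.002]]
wrist_force: [-0.0, -0.1, -0.3]
opening: 0.0362
```

```bash
python3 - <<'E'
from h import *
grip(); save('wrist','w18')
gplan([0.40,0.172,0.15],2.6,n=12)
E
```

```text
t 18.38 grip [ 0.5727 -0.1043  0.1623] tcpz 0.3333 toolx [ 0.0025 -0.0017 -1.    ] tooly [0.9996 0.0297 0.0025] yaw -88.3 open 0.0362 F [-0.  -0.1 -0.3]
[{"tx": 0.0013, "ty": -0.0138, "tz": -0.0235, "twist": -0.1322}, {"tx": 0.0013, "ty": -0.0106, "tz": -0.0251, "twist": -0.1322}, {"tx": 0.0013, "ty": -0.0072, "tz": -0.0263, "twist": -0.1322}, {"tx": 0.0013, "ty": -0.0037, "tz": -0.027, "twist": -0.1322}, {"tx": 0.0013, "ty": -0.0001, "tz": -0.0272, "twist": -0.1322}, {"tx": 0.0013, "ty": 0.0035, "tz": -0.027, "twist": -0.1322}, {"tx": 0.0013, "ty": 0.007, "tz": -0.0263, "twist": -0.1322}, {"tx": 0.0013, "ty": 0.0104, "tz": -0.0252, "twist": -0.1322}, {"tx": 0.0013, "ty": 0.0137, "tz": -0.0236, "twist": -0.1322}, {"tx": 0.0013, "ty": 0.0166, "tz": -0.0216, "twist": -0.1322}, {"tx": 0.0013, "ty": 0.0193, "tz": -0.0192, "twist": -0.1322}, {"tx": 0.0013, "ty": 0.0217, "tz": -0.0165, "twist": -0.1322}]
```

View pics/w18.png

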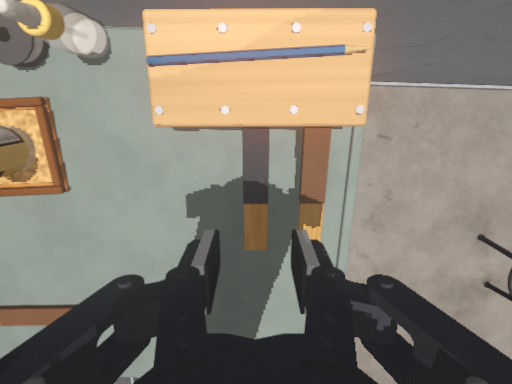

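>>> arm_command(
  steps=[
    {"tx":0.001,"ty":-0.014,"tz":-0.024,"twist":-0.13},
    {"tx":0.001,"ty":-0.011,"tz":-0.025,"twist":-0.13},
    {"tx":0.001,"ty":-0.007,"tz":-0.026,"twist":-0.13},
    {"tx":0.001,"ty":-0.004,"tz":-0.027,"twist":-0.13},
    {"tx":0.001,"ty":0,"tz":-0.027,"twist":-0.13},
    {"tx":0.001,"ty":0.004,"tz":-0.027,"twist":-0.13},
    {"tx":0.001,"ty":0.007,"tz":-0.026,"twist":-0.13},
    {"tx":0.001,"ty":0.01,"tz":-0.025,"twist":-0.13},
    {"tx":0.001,"ty":0.014,"tz":-0.024,"twist":-0.13},
    {"tx":0.001,"ty":0.017,"tz":-0.022,"twist":-0.13},
    {"tx":0.001,"ty":0.019,"tz":-0.019,"twist":-0.13},
    {"tx":0.001,"ty":0.022,"tz":-0.017,"twist":-0.13},
  ],
  fingers=0.1,
)

```text
clock: 19.92
ee_pos: [0.3911, 0.1777, 0.3236]
eef_rot: [[0.018, -0.065, 0.998], [-0.001, 0.998, 0.065], [-1.0, -0.002, 0.018]]
wrist_force: [-0.3, 1.3, -0.6]
opening: 0.0473
```

```bash
python3 - <<'E'
from h import *
grip(); save('wrist','w19'); st()
E
```

```text
t 19.93 grip [0.3942 0.1775 0.1526] tcpz 0.3236 toolx [ 0.0182 -0.0012 -0.9998] tooly [-0.0654  0.9979 -0.0024] yaw 3.75 open 0.0473 F [-0.3  1.3 -0.6]
t 19.98 pos [0.3893 0.1806 0.3235] yaw 4.35 open 0.0467 F [-2.796   3.9393 -0.022 ] q [-20.5  18.9 -14.3 123.9   8.5  37.2 -36.4]
```

View pics/w19.png

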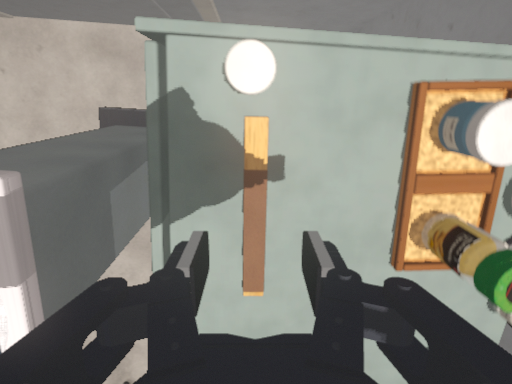

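```bash
python3 - <<'E'
from h import *
grip(); save('wrist','w20'); 
im=cv2.imread('pics/w20.png'); P=pose('wrist')
hsv=cv2.cvtColor(im,cv2.COLOR_BGR2HSV)
m=cv2.inRange(hsv,(3,80,60),(28,255,255)); m[:,300:]=0;m[:,:225]=0
n,l,s,c=cv2.connectedComponentsWithStats(m); k=1+np.argmax(s[1:,4]); print(s[k])
pts=np.argwhere(l==k)[:,::-1]
W=ray2z(P,pts,0.008)[:,:2]; rc=cv2.minAreaRect((W*1000).astype(np.float32)); print(rc)
E
```

```text
t 19.98 grip [0.3922 0.1807 0.1526] tcpz 0.3235 toolx [ 0.0174  0.0004 -0.9998] tooly [-0.0758  0.9971 -0.0009] yaw 4.35 open 0.0467 F [-2.8  3.9 -0. ]
[ 243  121   29  178 3926]
((398.7296142578125, 137.99830627441406), (22.266613006591797, 188.18614196777344), 1.8319604396820068)
```

```bash
python3 - <<'E'
from h import *
gplan([0.3975,0.168,0.016],2.3,n=4)
E
```

```text
[{"tx": 0.0342, "ty": -0.0029, "tz": 0.0009, "twist": 0.007}, {"tx": 0.0342, "ty": -0.0029, "tz": 0.0009, "twist": 0.007}, {"tx": 0.0342, "ty": -0.0028, "tz": 0.0009, "twist": 0.007}, {"tx": 0.0342, "ty": -0.0028, "tz": 0.0009, "twist": 0.007}]
```

>>> arm_command(
  steps=[
    {"tx":0.034,"ty":-0.003,"tz":0.001,"twist":0.007},
    {"tx":0.034,"ty":-0.003,"tz":0,"twist":0.007},
    {"tx":0.034,"ty":-0.003,"tz":0,"twist":0.007},
    {"tx":0.032,"ty":-0.003,"tz":0,"twist":0.007},
    {"tx":0,"ty":0,"tz":0,"twist":0},
  ],
)

```text
clock: 20.65
ee_pos: [0.3971, 0.1657, 0.1873]
eef_rot: [[0.024, -0.031, 0.999], [0.001, 1.0, 0.03], [-1.0, 0.001, 0.024]]
wrist_force: [-0.1, 0.7, 0.4]
opening: 0.0471
```

```bash
python3 - <<'E'
from h import *
grip(); save('wrist','w21'); gplan([0.3975,0.168,0.004],2.3,n=2);st()
E
```

```text
t 20.65 grip [0.4012 0.1659 0.0164] tcpz 0.1873 toolx [ 0.0236  0.0014 -0.9997] tooly [-0.0305  0.9995  0.0007] yaw 1.75 open 0.0471 F [-0.1  0.7  0.4]
[{"tx": 0.0067, "ty": 0.0009, "tz": -0.0021, "twist": -0.0048}, {"tx": 0.0067, "ty": 0.0009, "tz": -0.0021, "twist": -0.0048}]
t 20.7 pos [0.3974 0.1659 0.1884] yaw 1.75 open 0.0472 F [ 0.363  -0.3962  0.3167] q [-25.1  33.7  -5.9 131.7  16.3  14.  -44. ]
```

View pics/w21.png

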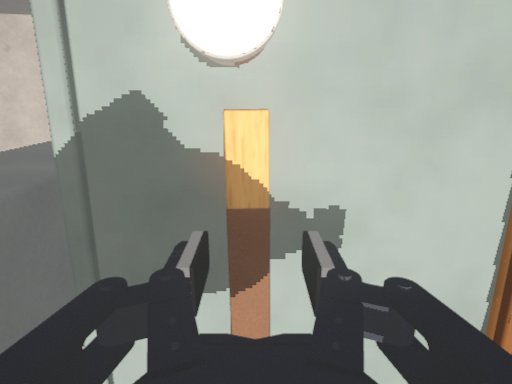

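>>> arm_command(
  steps=[
    {"tx":0.008,"ty":0.001,"tz":-0.004,"twist":0},
    {"tx":0.006,"ty":0.001,"tz":-0.001,"twist":0},
    {"tx":0,"ty":0,"tz":0,"twist":0},
  ],
  fingers=0,
)

```text
clock: 21.08
ee_pos: [0.3934, 0.1682, 0.1759]
eef_rot: [[0.029, -0.03, 0.999], [0.005, 1.0, 0.029], [-1.0, 0.004, 0.029]]
wrist_force: [-0.1, 0.1, 0.5]
opening: 0.0425
```

```bash
python3 - <<'E'
from h import *
grip(); st()
E
```

```text
t 21.07 grip [0.3984 0.169  0.005 ] tcpz 0.1759 toolx [ 0.0292  0.0045 -0.9996] tooly [-0.0296  0.9996  0.0036] yaw 1.69 open 0.0425 F [-0.1  0.1  0.5]
t 21.07 pos [0.3934 0.1682 0.1759] yaw 1.69 open 0.0425 F [-0.0574  0.1402  0.4946] q [-26.5  35.1  -4.7 132.7  17.5  11.2 -45.8]
```

>>> arm_command(
  steps=[
    {"tx":0,"ty":0,"tz":0,"twist":0},
    {"tx":0,"ty":0,"tz":0,"twist":0},
    {"tx":0,"ty":0,"tz":0,"twist":0},
  ],
  fingers=-1,
  squeeze=60,
)

```text
clock: 21.45
ee_pos: [0.3936, 0.1684, 0.1769]
eef_rot: [[0.031, -0.03, 0.999], [0.005, 1.0, 0.03], [-1.0, 0.004, 0.031]]
wrist_force: [0.1, -0.0, -0.8]
opening: 0.0192
```

```bash
python3 - <<'E'
from h import *
grip(); st(); save('wrist','w22')
E
```

```text
t 21.45 grip [0.3988 0.1693 0.006 ] tcpz 0.1769 toolx [ 0.0306  0.0052 -0.9995] tooly [-0.0297  0.9996  0.0043] yaw 1.69 open 0.0192 F [ 0.1 -0.  -0.8]
t 21.45 pos [0.3936 0.1684 0.1769] yaw 1.69 open 0.0192 F [ 0.068  -0.0261 -0.768 ] q [-26.4  35.   -4.8 132.7  17.5  11.2 -45.8]
```

View pics/w22.png

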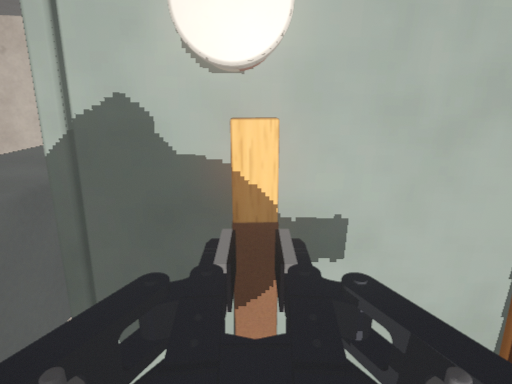

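>>> arm_command(
  steps=[
    {"tx":-0.03,"ty":0,"tz":0.005,"twist":0},
    {"tx":-0.05,"ty":-0.02,"tz":0.03,"twist":0},
    {"tx":0,"ty":-0.02,"tz":0.03,"twist":0},
  ],
)

```text
clock: 21.88
ee_pos: [0.4572, 0.1312, 0.2607]
eef_rot: [[0.028, -0.036, 0.999], [0.004, 0.999, 0.036], [-1.0, 0.003, 0.028]]
wrist_force: [1.4, 0.8, -0.5]
opening: 0.0194
```

```bash
python3 - <<'E'
from h import *
P=pose('wrist')
grip(); st(); save('wrist','w23'); 
s,a=slot(0); g=s-a*0.165; g[2]=0.075; print(s,g)
gplan(g,91.8,d=.172,n=12)
E
```

```text
t 21.88 grip [0.462  0.1319 0.0898] tcpz 0.2607 toolx [ 0.0282  0.0044 -0.9996] tooly [-0.0359  0.9993  0.0034] yaw 2.05 open 0.0194 F [ 1.4  0.8 -0.5]
t 21.88 pos [0.4572 0.1312 0.2607] yaw 2.05 open 0.0194 F [ 1.4359  0.7636 -0.5356] q [-11.6  27.9 -14.4 122.   14.3  30.  -34.6]
[ 0.6214 -0.052   0.0415] [ 0.4564 -0.0572  0.075 ]
[{"tx": 0.001, "ty": -0.0155, "tz": -0.0013, "twist": -0.1309}, {"tx": 0.001, "ty": -0.0152, "tz": -0.0033, "twist": -0.1309}, {"tx": 0.001, "ty": -0.0146, "tz": -0.0052, "twist": -0.1309}, {"tx": 0.001, "ty": -0.0138, "tz": -0.0071, "twist": -0.1309}, {"tx": 0.001, "ty": -0.0128, "tz": -0.0088, "twist": -0.1309}, {"tx": 0.001, "ty": -0.0115, "tz": -0.0104, "twist": -0.1309}, {"tx": 0.001, "ty": -0.01, "tz": -0.0118, "twist": -0.1309}, {"tx": 0.001, "ty": -0.0084, "tz": -0.013, "twist": -0.1309}, {"tx": 0.001, "ty": -0.0066, "tz": -0.014, "twist": -0.1309}, {"tx": 0.001, "ty": -0.0048, "tz": -0.0148, "twist": -0.1309}, {"tx": 0.001, "ty": -0.0028, "tz": -0.0153, "twist": -0.1309}, {"tx": 0.001, "ty": -0.0008, "tz": -0.0155, "twist": -0.1309}]
```

View pics/w23.png

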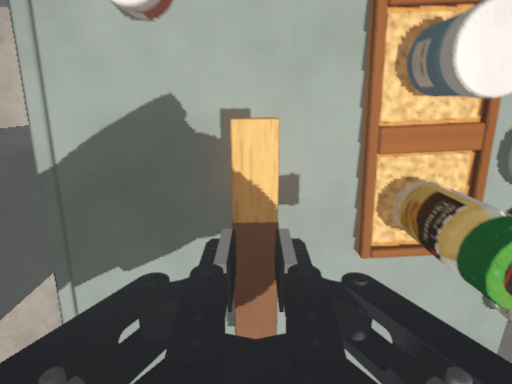

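>>> arm_command(
  steps=[
    {"tx":0,"ty":-0.016,"tz":-0.001,"twist":-0.13},
    {"tx":0,"ty":-0.015,"tz":-0.003,"twist":-0.13},
    {"tx":0,"ty":-0.015,"tz":-0.005,"twist":-0.13},
    {"tx":0,"ty":-0.014,"tz":-0.007,"twist":-0.13},
    {"tx":0,"ty":-0.013,"tz":-0.009,"twist":-0.13},
    {"tx":0,"ty":-0.012,"tz":-0.01,"twist":-0.13},
    {"tx":0,"ty":-0.01,"tz":-0.012,"twist":-0.13},
    {"tx":0,"ty":-0.008,"tz":-0.013,"twist":-0.13},
    {"tx":0,"ty":-0.007,"tz":-0.014,"twist":-0.13},
    {"tx":0,"ty":-0.005,"tz":-0.015,"twist":-0.13},
    {"tx":0,"ty":-0.003,"tz":-0.015,"twist":-0.13},
    {"tx":0,"ty":-0.001,"tz":-0.015,"twist":-0.13},
  ],
)

```text
clock: 23.42
ee_pos: [0.4546, -0.0651, 0.2565]
eef_rot: [[0.025, -0.997, -0.069], [0.003, -0.068, 0.998], [-1.0, -0.025, 0.001]]
wrist_force: [1.0, 0.1, -1.2]
opening: 0.0194
```

```bash
cat >> h.py <<'E'
def insrel0(k,d=0.172,off=0.0,tip=0.127):
    g,R=grip(d,off); s,a=slot(k); v=g-s; l=np.array([-a[1],a[0],0])
    print('along',v@a,'lat(left+)',v@l,'up',v[2],' tip depth',v@a+tip,'tip up',v[2]-tip*R[2,1],'yawerr',yaw()-91.8)
E
python3 - <<'E'
from h import *
insrel0(0); st(); save('wrist','w24')
save('top','t24');cv2.imwrite('pics/t24z.png',cv2.resize(cv2.imread('pics/t24.png')[120:270,200:370],None,fx=4,fy=4,interpolation=cv2.INTER_CUBIC))
E
```

```text
t 23.43 grip [ 0.4589 -0.0646  0.0845] tcpz 0.2565 toolx [ 0.0249  0.0027 -0.9997] tooly [-0.9973 -0.0685 -0.025 ] yaw 93.93 open 0.0194 F [ 1.   0.1 -1.2]
along -0.16280829625782542 lat(left+) -0.007477663101299568 up 0.04303835393578665  tip depth -0.03580829625782542 tip up 0.046213671751467136 yawerr 2.129980135636245
t 23.43 pos [ 0.4546 -0.0651  0.2565] yaw 93.93 open 0.0194 F [ 0.9608  0.1395 -1.2291] q [ 31.9  31.7 -42.6 123.7  37.1  36.2  56.9]
```

View pics/w24.png

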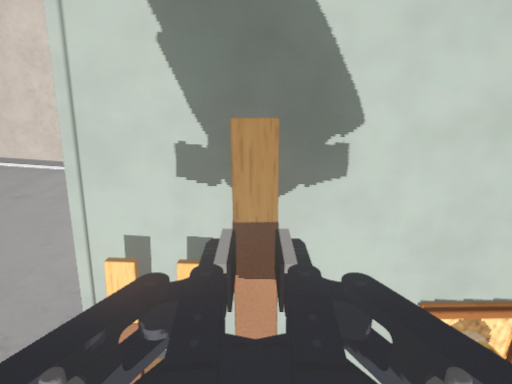

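View pics/t24z.png

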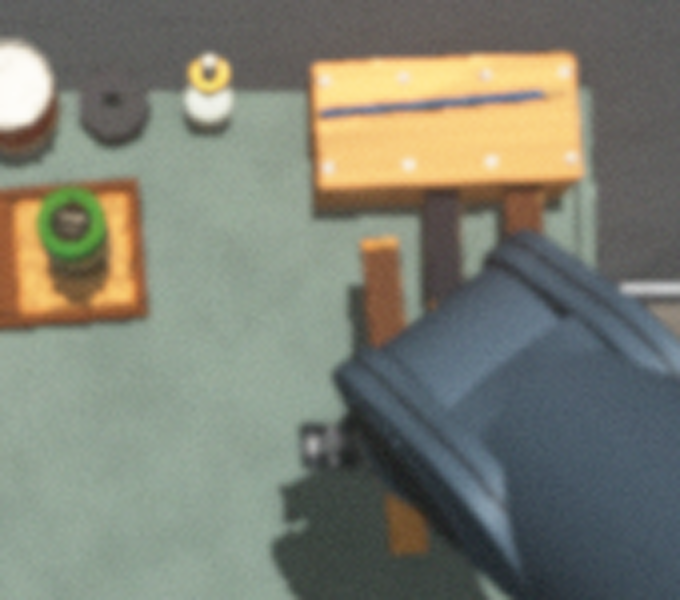

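>>> arm_command(
  steps=[
    {"tx":0.02,"ty":0,"tz":0.004,"twist":0.019},
    {"tx":0.02,"ty":0,"tz":0.004,"twist":0.018},
    {"tx":0,"ty":0,"tz":0,"twist":0},
  ],
)

```text
clock: 23.9
ee_pos: [0.455, -0.0566, 0.2154]
eef_rot: [[0.025, -1.0, -0.015], [0.004, -0.015, 1.0], [-1.0, -0.025, 0.003]]
wrist_force: [-0.9, 0.6, 0.5]
opening: 0.0193
```

```bash
python3 - <<'E'
from h import *
insrel0(0)
E
```

```text
t 23.9 grip [ 0.4592 -0.056   0.0434] tcpz 0.2154 toolx [ 0.0246  0.0036 -0.9997] tooly [-0.9996 -0.0146 -0.0246] yaw 90.84 open 0.0193 F [-0.9  0.6  0.5]
along -0.1622228634093819 lat(left+) 0.001117840211868058 up 0.0019427018430462142  tip depth -0.03522286340938191 tip up 0.005067748002201914 yawerr -0.9586800356459406
```

>>> arm_command(
  steps=[
    {"tx":0.004,"ty":-0.014,"tz":-0.001,"twist":-0.017},
    {"tx":0.001,"ty":-0.012,"tz":0,"twist":0},
    {"tx":0,"ty":0,"tz":0,"twist":0},
  ],
)

```text
clock: 24.28
ee_pos: [0.484, -0.0564, 0.2123]
eef_rot: [[0.027, -0.999, -0.031], [0.004, -0.031, 1.0], [-1.0, -0.027, 0.003]]
wrist_force: [-0.1, -0.3, -1.2]
opening: 0.0193
```

```bash
python3 - <<'E'
from h import *
insrel0(0)
save('top','t25');cv2.imwrite('pics/t25z.png',cv2.resize(cv2.imread('pics/t25.png')[120:270,240:370],None,fx=4,fy=4,interpolation=cv2.INTER_CUBIC))
save('scene','s25');cv2.imwrite('pics/s25z.png',cv2.resize(cv2.imread('pics/s25.png')[120:270,260:390],None,fx=4,fy=4,interpolation=cv2.INTER_CUBIC))
P=pose('top'); s,a=slot(0); print((proj(P,s+np.array([0,.014,0]))-[240,120])*4,(proj(P,s-np.array([0,.014,0]))-[240,120])*4)
E
```

```text
t 24.27 grip [ 0.4886 -0.0558  0.0403] tcpz 0.2123 toolx [ 0.027   0.0038 -0.9996] tooly [-0.9991 -0.0314 -0.0271] yaw 91.8 open 0.0193 F [-0.1 -0.3 -1.2]
along -0.13278045929240184 lat(left+) 0.0004343553853618194 up -0.0011601632862779307  tip depth -0.0057804592924018405 tip up 0.002279889795731053 yawerr 0.0030588749828552864
[[178.4132 192.9362]] [[222.378  192.6518]]
```

View pics/t25z.png

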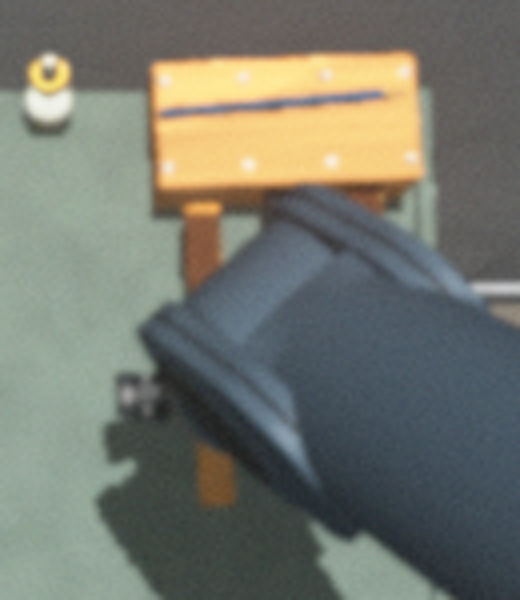

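View pics/s25z.png

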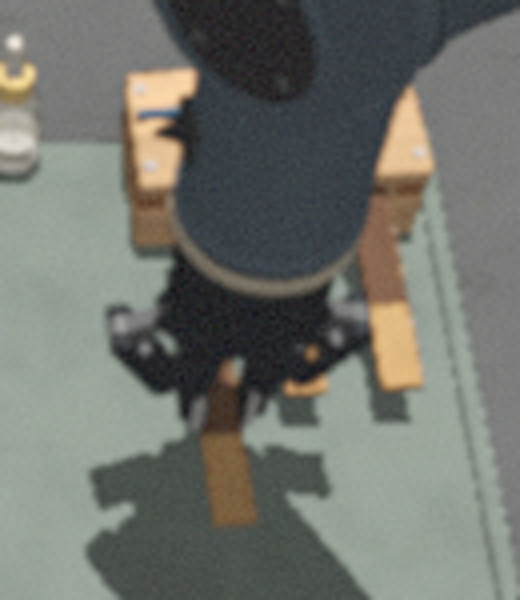

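>>> arm_command(
  steps=[
    {"tx":0.002,"ty":-0.006,"tz":0,"twist":0},
    {"tx":0.001,"ty":-0.014,"tz":0,"twist":0},
  ],
)

```text
clock: 24.62
ee_pos: [0.5029, -0.0563, 0.2098]
eef_rot: [[0.025, -0.999, -0.031], [0.002, -0.031, 1.0], [-1.0, -0.025, 0.002]]
wrist_force: [-0.2, 1.3, -1.7]
opening: 0.0196
```

```bash
python3 - <<'E'
from h import *
insrel0(0)
E
```

```text
t 24.62 grip [ 0.5071 -0.0559  0.0378] tcpz 0.2098 toolx [ 0.0248  0.0025 -0.9997] tooly [-0.9992 -0.0314 -0.0249] yaw 91.8 open 0.0196 F [-0.2  1.3 -1.7]
along -0.11431216089221659 lat(left+) -0.00028887380241604326 up -0.0036892090179195466  tip depth 0.012687839107783414 tip up -0.0005299111234129922 yawerr 0.001650252100901639
```

>>> arm_command(
  steps=[
    {"tx":0,"ty":-0.014,"tz":0,"twist":0},
    {"tx":0,"ty":-0.012,"tz":0,"twist":0},
  ],
)

```text
clock: 24.88
ee_pos: [0.5313, -0.0555, 0.2105]
eef_rot: [[0.026, -0.999, -0.031], [0.003, -0.031, 1.0], [-1.0, -0.026, 0.002]]
wrist_force: [-0.0, 0.3, -0.2]
opening: 0.0193
```

```bash
python3 - <<'E'
from h import *
insrel0(0)
E
```

```text
t 24.88 grip [ 0.5357 -0.055   0.0385] tcpz 0.2105 toolx [ 0.0255  0.0028 -0.9997] tooly [-0.9992 -0.0311 -0.0256] yaw 91.78 open 0.0193 F [-0.   0.3 -0.2]
along -0.08572995180881102 lat(left+) -0.000254058204496916 up -0.0029536041547961953  tip depth 0.041270048191188985 tip up 0.0002957159450849944 yawerr -0.015406813625617133
```

>>> arm_command(
  steps=[
    {"tx":0,"ty":-0.014,"tz":0,"twist":0},
    {"tx":0.001,"ty":-0.01,"tz":0,"twist":0},
  ],
)

```text
clock: 25.12
ee_pos: [0.5575, -0.0546, 0.2101]
eef_rot: [[0.026, -0.999, -0.031], [0.003, -0.031, 1.0], [-1.0, -0.026, 0.002]]
wrist_force: [-0.9, -0.1, -0.4]
opening: 0.0199
```

```bash
python3 - <<'E'
from h import *
insrel0(0)
E
```

```text
t 25.12 grip [ 0.5619 -0.054   0.0381] tcpz 0.2101 toolx [ 0.0259  0.0033 -0.9997] tooly [-0.9992 -0.0308 -0.026 ] yaw 91.77 open 0.0199 F [-0.9 -0.1 -0.4]
along -0.05947967356964467 lat(left+) -0.00014636428383975117 up -0.003387634772214869  tip depth 0.06752032643035533 tip up -8.966772356257648e-05 yawerr -0.03198996553538791
```

>>> arm_command(
  steps=[
    {"tx":0,"ty":-0.004,"tz":0,"twist":0},
    {"tx":0,"ty":-0.002,"tz":0,"twist":0},
  ],
)

```text
clock: 25.38
ee_pos: [0.5628, -0.0543, 0.2095]
eef_rot: [[0.022, -0.999, -0.031], [0.003, -0.031, 1.0], [-1.0, -0.022, 0.002]]
wrist_force: [-10.2, -0.1, 6.1]
opening: 0.0193
```

```bash
python3 - <<'E'
from h import *
insrel0(0)
save('scene','s26');cv2.imwrite('pics/s26z.png',cv2.resize(cv2.imread('pics/s26.png')[120:270,260:390],None,fx=4,fy=4,interpolation=cv2.INTER_CUBIC))
P=pose('wrist'); save('wrist','w26')
E
```

```text
t 25.38 grip [ 0.5666 -0.0538  0.0376] tcpz 0.2095 toolx [ 0.0218  0.0028 -0.9998] tooly [-0.9993 -0.0308 -0.0219] yaw 91.77 open 0.0193 F [-10.2  -0.1   6.1]
along -0.05484435925056213 lat(left+) -6.626014497250925e-05 up -0.003933821534622899  tip depth 0.07215564074943787 tip up -0.0011554329096845279 yawerr -0.031034761299210345
```

View pics/w26.png

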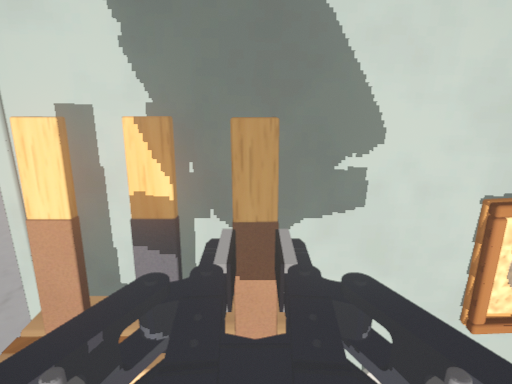

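>>> arm_command(
  steps=[
    {"tx":0,"ty":0,"tz":0,"twist":0},
    {"tx":0,"ty":0,"tz":0,"twist":0},
    {"tx":0,"ty":0,"tz":0,"twist":0},
  ],
  fingers=-0.15,
)

```text
clock: 25.85
ee_pos: [0.5626, -0.0543, 0.2098]
eef_rot: [[0.022, -0.999, -0.031], [0.003, -0.031, 1.0], [-1.0, -0.023, 0.002]]
wrist_force: [-0.4, 0.1, -0.1]
opening: 0.0363
```

>>> arm_command(
  steps=[
    {"tx":-0.03,"ty":0,"tz":0,"twist":0},
    {"tx":-0.05,"ty":0,"tz":0,"twist":0},
    {"tx":-0.05,"ty":0,"tz":0,"twist":0},
    {"tx":-0.03,"ty":0.02,"tz":0.03,"twist":0},
    {"tx":0,"ty":0.02,"tz":0.05,"twist":0},
    {"tx":0,"ty":0.02,"tz":0.05,"twist":0},
    {"tx":0,"ty":0,"tz":0,"twist":0},
  ],
  fingers=0.85,
)

```text
clock: 26.72
ee_pos: [0.4941, 0.0765, 0.3748]
eef_rot: [[0.027, -0.999, -0.029], [0.005, -0.029, 1.0], [-1.0, -0.027, 0.004]]
wrist_force: [-0.3, -1.1, 1.1]
opening: 0.0789
```

```bash
python3 - <<'E'
from h import *
grip(.155); st(); save('wrist','w27'); save('top','t27'); save('scene','s27')
for c,n in (('t27',0),('s27',1)): cv2.imwrite(f'pics/{c}z.png',cv2.resize(cv2.imread(f'pics/{c}.png')[120:320,140:400],None,fx=3,fy=3,interpolation=cv2.INTER_CUBIC))
E
```

```text
t 26.73 grip [0.4983 0.0773 0.2199] tcpz 0.3748 toolx [ 0.0266  0.0048 -0.9996] tooly [-0.9992 -0.029  -0.0267] yaw 91.67 open 0.0789 F [-0.3 -1.1  1.1]
t 26.73 pos [0.4941 0.0765 0.3748] yaw 91.67 open 0.0789 F [-0.3499 -1.1202  1.1028] q [ 20.8  25.4 -49.7 110.3  24.5  53.7  51.1]
```

View pics/t27z.png

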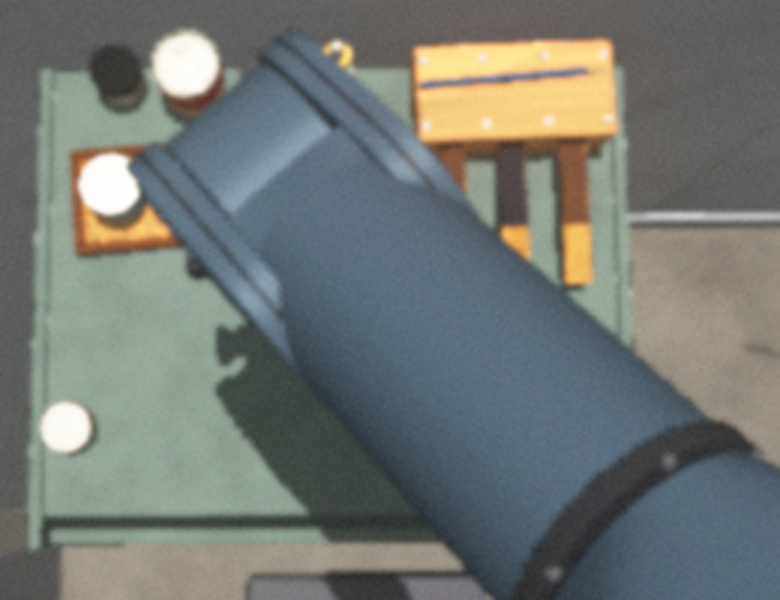

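View pics/w27.png

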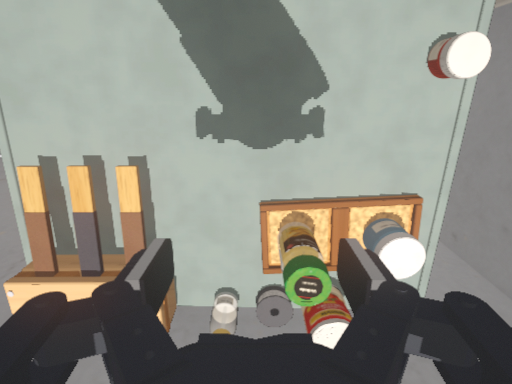

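```bash
python3 - <<'E'
from h import *
P=pose('top'); f=lambda x,y,z: ray2z(P,((x-1)/3+140,(y-1)/3+115),z)[0]
print('top squat',f(111,200,.06),'tall',f(234,184,.105))
W=pose('wrist')
print('wrist squat',ray2z(W,(402,256),.06)[0],'tall',ray2z(W,(308,280),.105)[0])
S=pose('scene'); print('scene squat',ray2z(S,(179,184),.06)[0],'tall',ray2z(S,(227,168),.105)[0])
# stand corners in wrist
for n,uv in dict(FL=(419,198),FR=(262,206),BR=(265,274)).items(): print(n,ray2z(W,uv,.014)[0])
E
```

```text
top squat [0.5856 0.2338 0.06  ] tall [0.5893 0.1279 0.105 ]
wrist squat [0.585  0.2277 0.06  ] tall [0.5851 0.1224 0.105 ]
scene squat [0.5844 0.2325 0.06  ] tall [0.5916 0.1251 0.105 ]
FL [0.5369 0.26   0.014 ]
FR [0.5502 0.0824 0.014 ]
BR [0.6398 0.0886 0.014 ]
```

```bash
python3 - <<'E'
from h import *
gplan([0.585,0.2315,0.15],92,d=.155,n=5)
E
```

```text
[{"tx": 0.0138, "ty": -0.0177, "tz": 0.0314, "twist": -0.0026}, {"tx": 0.0138, "ty": -0.0178, "tz": 0.0314, "twist": -0.0026}, {"tx": 0.0138, "ty": -0.0179, "tz": 0.0313, "twist": -0.0026}, {"tx": 0.0138, "ty": -0.018, "tz": 0.0313, "twist": -0.0026}, {"tx": 0.0138, "ty": -0.0181, "tz": 0.0312, "twist": -0.0026}]
```

>>> arm_command(
  steps=[
    {"tx":0.005,"ty":-0.018,"tz":0.031,"twist":0},
    {"tx":0.005,"ty":-0.018,"tz":0.031,"twist":0},
    {"tx":0.01,"ty":-0.018,"tz":0.031,"twist":0},
    {"tx":0.015,"ty":-0.018,"tz":0.031,"twist":0},
    {"tx":0.015,"ty":-0.018,"tz":0.031,"twist":0},
    {"tx":0,"ty":0,"tz":0,"twist":0},
  ],
)

```text
clock: 27.62
ee_pos: [0.5932, 0.222, 0.3207]
eef_rot: [[0.022, -1.0, -0.003], [-0.003, -0.003, 1.0], [-1.0, -0.022, -0.003]]
wrist_force: [0.2, -0.1, 0.3]
opening: 0.0788
```

```bash
python3 - <<'E'
from h import *
grip(.155); save('wrist','w28'); W=pose('wrist'); print(proj(W,[[.585,.2315,.06],[.585,.2315,.006]]))
E
```

```text
t 27.62 grip [0.5966 0.2215 0.1658] tcpz 0.3207 toolx [ 0.0223 -0.0028 -0.9997] tooly [-0.9997 -0.0031 -0.0222] yaw 90.18 open 0.0788 F [ 0.2 -0.1  0.3]
[[270.2954 177.5682]
 [267.8173 162.0031]]
```

View pics/w28.png

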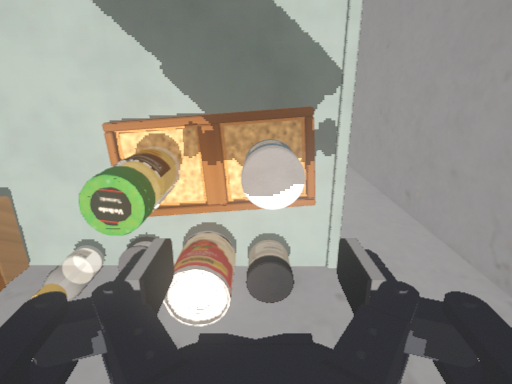

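>>> arm_command(
  steps=[
    {"tx":0.03,"ty":0.006,"tz":0.006,"twist":0},
    {"tx":0.035,"ty":0.005,"tz":0.005,"twist":0},
    {"tx":0.025,"ty":0.003,"tz":0.001,"twist":0},
    {"tx":0,"ty":0,"tz":0,"twist":0},
  ],
)

```text
clock: 28.18
ee_pos: [0.5831, 0.224, 0.2295]
eef_rot: [[0.024, -1.0, 0.008], [-0.008, 0.008, 1.0], [-1.0, -0.024, -0.008]]
wrist_force: [-0.2, -0.9, 0.2]
opening: 0.0787
```

```bash
python3 - <<'E'
from h import *
grip(.155); save('wrist','w29')
E
```

```text
t 28.18 grip [0.5868 0.2227 0.0745] tcpz 0.2295 toolx [ 0.0239 -0.0084 -0.9997] tooly [-0.9997  0.0082 -0.024 ] yaw 89.52 open 0.0787 F [-0.2 -0.9  0.2]
```

View pics/w29.png

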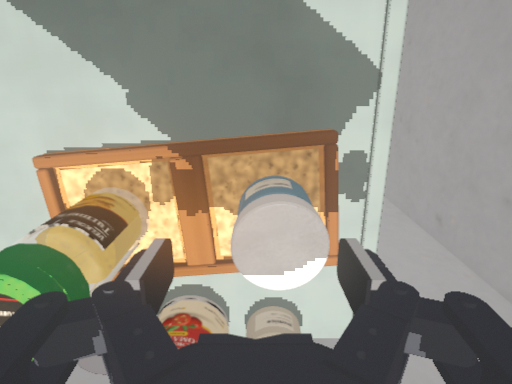

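>>> arm_command(
  steps=[
    {"tx":0,"ty":0.002,"tz":0.01,"twist":0},
    {"tx":0.012,"ty":0,"tz":0.002,"twist":0},
  ],
)

```text
clock: 28.48
ee_pos: [0.5834, 0.2363, 0.2214]
eef_rot: [[0.03, -0.999, 0.011], [-0.006, 0.011, 1.0], [-1.0, -0.03, -0.005]]
wrist_force: [0.3, -0.7, -0.4]
opening: 0.0792
```

```bash
python3 - <<'E'
from h import *
grip(.155); save('wrist','w30')
E
```

```text
t 28.48 grip [0.5881 0.2354 0.0665] tcpz 0.2214 toolx [ 0.0304 -0.0056 -0.9995] tooly [-0.9995  0.0109 -0.0304] yaw 89.36 open 0.0792 F [ 0.3 -0.7 -0.4]
```

View pics/w30.png

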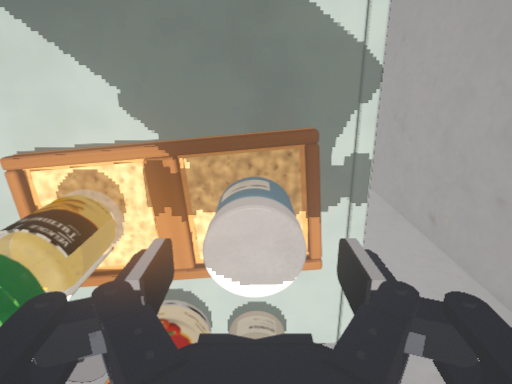

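>>> arm_command(
  steps=[
    {"tx":0.018,"ty":0.002,"tz":0,"twist":0},
    {"tx":0.015,"ty":0.001,"tz":0,"twist":0},
  ],
)

```text
clock: 28.78
ee_pos: [0.5811, 0.2354, 0.1848]
eef_rot: [[0.029, -1.0, 0.011], [-0.007, 0.011, 1.0], [-1.0, -0.029, -0.007]]
wrist_force: [0.4, -0.3, 0.1]
opening: 0.0786
```

```bash
python3 - <<'E'
from h import *
grip(.155)
E
```

```text
t 28.77 grip [0.5857 0.2343 0.0299] tcpz 0.1848 toolx [ 0.0294 -0.007  -0.9995] tooly [-0.9995  0.0111 -0.0295] yaw 89.35 open 0.0786 F [ 0.4 -0.3  0.1]
```

>>> arm_command(
  steps=[
    {"tx":-0.007,"ty":0,"tz":0,"twist":0},
  ],
)

```text
clock: 28.9
ee_pos: [0.5802, 0.235, 0.1898]
eef_rot: [[0.026, -1.0, 0.011], [-0.009, 0.011, 1.0], [-1.0, -0.026, -0.008]]
wrist_force: [0.3, -0.1, 0.4]
opening: 0.0792
```

>>> arm_command(
  steps=[
    {"tx":0,"ty":0,"tz":0,"twist":0},
    {"tx":0,"ty":0,"tz":0,"twist":0},
    {"tx":0,"ty":0,"tz":0,"twist":0},
  ],
  fingers=-1,
  squeeze=50,
)

```text
clock: 29.28
ee_pos: [0.5806, 0.2354, 0.1911]
eef_rot: [[0.028, -1.0, 0.011], [-0.008, 0.011, 1.0], [-1.0, -0.028, -0.007]]
wrist_force: [-0.5, -0.1, -0.0]
opening: 0.0483
```

```bash
python3 - <<'E'
from h import *
grip(.155); save('wrist','w31')
E
```

```text
t 29.27 grip [0.5849 0.2342 0.0362] tcpz 0.1911 toolx [ 0.0277 -0.0077 -0.9996] tooly [-0.9996  0.0107 -0.0278] yaw 89.37 open 0.0483 F [-0.5 -0.1 -0. ]
```

View pics/w31.png

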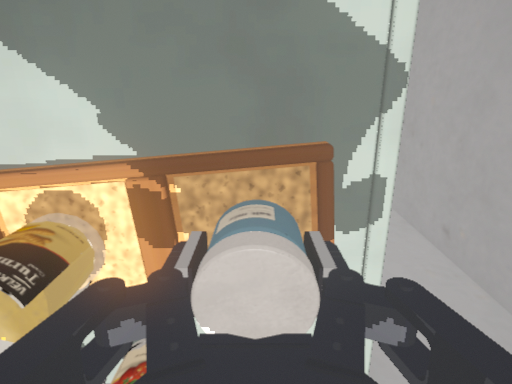

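>>> arm_command(
  steps=[
    {"tx":-0.03,"ty":0,"tz":0,"twist":0},
    {"tx":-0.02,"ty":0.02,"tz":0,"twist":0},
    {"tx":0,"ty":0.04,"tz":0,"twist":0},
    {"tx":0,"ty":0.04,"tz":-0.02,"twist":0},
    {"tx":0,"ty":0.01,"tz":-0.04,"twist":0},
    {"tx":0,"ty":0,"tz":-0.04,"twist":0},
    {"tx":0,"ty":0,"tz":-0.04,"twist":0},
  ],
)

```text
clock: 30.2
ee_pos: [0.464, 0.0971, 0.2414]
eef_rot: [[0.031, -1.0, 0.005], [-0.004, 0.005, 1.0], [-1.0, -0.031, -0.004]]
wrist_force: [0.3, -0.2, -1.4]
opening: 0.0483
```

```bash
python3 - <<'E'
from h import *
grip(.185); st(); save('wrist','w32')
E
```

```text
t 30.2 grip [0.4697 0.0964 0.0565] tcpz 0.2414 toolx [ 0.0309 -0.0039 -0.9995] tooly [-0.9995  0.0052 -0.0309] yaw 89.7 open 0.0483 F [ 0.3 -0.2 -1.4]
t 30.2 pos [0.464  0.0971 0.2414] yaw 89.7 open 0.0483 F [ 0.327  -0.1714 -1.3705] q [  9.5  33.6 -39.8 122.7  39.6  35.4  30.9]
```

View pics/w32.png

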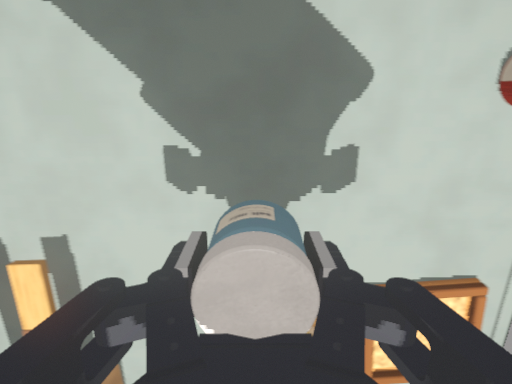

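>>> arm_command(
  steps=[
    {"tx":0,"ty":0,"tz":-0.035,"twist":0},
    {"tx":0.025,"ty":0,"tz":0,"twist":0},
    {"tx":0.02,"ty":0.001,"tz":0,"twist":0},
    {"tx":0,"ty":0,"tz":0,"twist":0},
  ],
)

```text
clock: 30.75
ee_pos: [0.4643, 0.0521, 0.196]
eef_rot: [[0.031, -0.999, 0.017], [-0.011, 0.017, 1.0], [-0.999, -0.031, -0.01]]
wrist_force: [0.1, -0.3, -0.2]
opening: 0.0481
```

```bash
python3 - <<'E'
from h import *
grip(.185)
E
```

```text
t 30.75 grip [0.47   0.0501 0.0111] tcpz 0.196 toolx [ 0.0309 -0.0107 -0.9995] tooly [-0.9994  0.0166 -0.0311] yaw 89.03 open 0.0481 F [ 0.1 -0.3 -0.2]
```

>>> arm_command(
  steps=[
    {"tx":0.008,"ty":0,"tz":0,"twist":0},
    {"tx":0.003,"ty":0,"tz":0,"twist":0},
  ],
)

```text
clock: 31.0
ee_pos: [0.4652, 0.0526, 0.1856]
eef_rot: [[0.033, -0.999, 0.016], [-0.01, 0.016, 1.0], [-0.999, -0.033, -0.01]]
wrist_force: [0.0, -0.7, -1.5]
opening: 0.0481
```

```bash
python3 - <<'E'
from h import *
grip(.185)
E
```

```text
t 31.0 grip [0.4713 0.0508 0.0007] tcpz 0.1856 toolx [ 0.0329 -0.0101 -0.9994] tooly [-0.9993  0.0162 -0.0331] yaw 89.06 open 0.0481 F [ 0.  -0.7 -1.5]
```

>>> arm_command(
  steps=[
    {"tx":0,"ty":0,"tz":0,"twist":0},
    {"tx":0,"ty":0,"tz":0,"twist":0},
    {"tx":0,"ty":0,"tz":0,"twist":0},
    {"tx":0,"ty":0,"tz":0,"twist":0},
  ],
  fingers=0.85,
)

```text
clock: 31.5
ee_pos: [0.4655, 0.0531, 0.1865]
eef_rot: [[0.035, -0.999, 0.016], [-0.01, 0.016, 1.0], [-0.999, -0.035, -0.009]]
wrist_force: [-0.1, 0.1, -0.7]
opening: 0.0788
```

>>> arm_command(
  steps=[
    {"tx":-0.03,"ty":0,"tz":0,"twist":0},
    {"tx":-0.05,"ty":0,"tz":0,"twist":0},
    {"tx":-0.05,"ty":-0.02,"tz":0,"twist":0},
    {"tx":-0.02,"ty":-0.03,"tz":0.02,"twist":0},
    {"tx":0,"ty":-0.03,"tz":0.02,"twist":0},
    {"tx":0,"ty":0,"tz":0,"twist":0},
  ],
)

```text
clock: 32.25
ee_pos: [0.5423, 0.0936, 0.3441]
eef_rot: [[0.033, -0.999, 0.017], [-0.01, 0.017, 1.0], [-0.999, -0.033, -0.009]]
wrist_force: [-0.6, -0.4, -0.5]
opening: 0.0792
```

```bash
python3 - <<'E'
from h import *
grip(.155); save('wrist','w33'); W=pose('wrist')
print([(np.round(d['at'],3).tolist(),round(d['confidence'],2)) for d in eyes.recognise('wrist','tall_jar')])
E
```

```text
t 32.25 grip [0.5474 0.0921 0.1892] tcpz 0.3441 toolx [ 0.033  -0.0097 -0.9994] tooly [-0.9993  0.0166 -0.0332] yaw 89.03 open 0.0792 F [-0.6 -0.4 -0.5]
[([0.579, 0.126, 0.104], 0.56), ([0.633, -0.093, 0.063], 0.42), ([0.56, -0.052, 0.037], 0.29)]
```

View pics/w33.png

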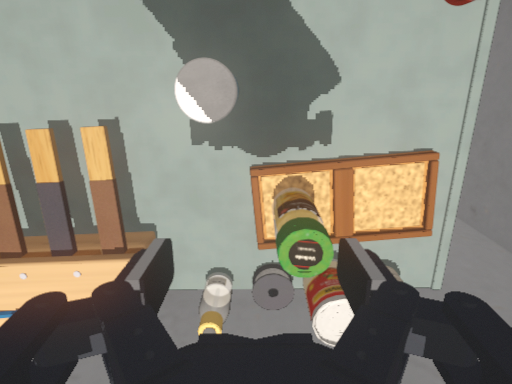

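```bash
python3 - <<'E'
from h import *
W=pose('wrist'); print(ray2z(W,(306,249),.105)[0], 'base', ray2z(W,(294,190),.006)[0])
gplan([0.587,0.126,0.135],92,d=.155,n=3)
E
```

```text
[0.5845 0.1276 0.105 ] base [0.5709 0.1291 0.006 ]
[{"tx": 0.0178, "ty": -0.0137, "tz": 0.0121, "twist": -0.0173}, {"tx": 0.0178, "ty": -0.0139, "tz": 0.0118, "twist": -0.0173}, {"tx": 0.0178, "ty": -0.0141, "tz": 0.0116, "twist": -0.0173}]
```

>>> arm_command(
  steps=[
    {"tx":0.01,"ty":-0.013,"tz":0.012,"twist":-0.02},
    {"tx":0.018,"ty":-0.012,"tz":0.012,"twist":-0.02},
    {"tx":0.02,"ty":-0.012,"tz":0.011,"twist":0},
    {"tx":0,"ty":0,"tz":0,"twist":0},
  ],
)

```text
clock: 32.85
ee_pos: [0.5791, 0.127, 0.2925]
eef_rot: [[0.028, -0.999, -0.026], [-0.014, -0.026, 1.0], [-1.0, -0.027, -0.015]]
wrist_force: [-0.8, -0.5, 0.0]
opening: 0.0791
```

```bash
python3 - <<'E'
from h import *
grip(.155); save('wrist','w34'); W=pose('wrist'); print(proj(W,[[.585,.127,.105]]))
E
```

```text
t 32.85 grip [0.5834 0.1248 0.1375] tcpz 0.2925 toolx [ 0.0279 -0.0143 -0.9995] tooly [-0.9993 -0.0261 -0.0275] yaw 91.47 open 0.0791 F [-0.8 -0.5  0. ]
[[259.7768 235.2473]]
```

View pics/w34.png

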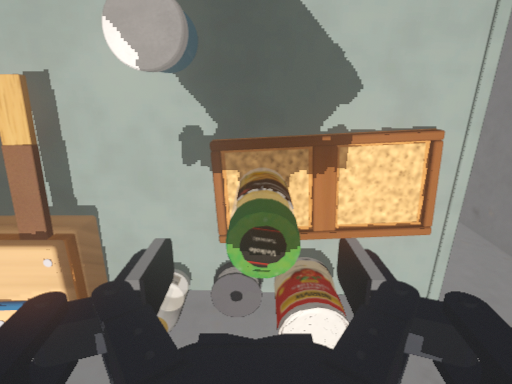

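>>> arm_command(
  steps=[
    {"tx":0.02,"ty":-0.001,"tz":0.004,"twist":0},
    {"tx":0.025,"ty":-0.001,"tz":0.001,"twist":0},
    {"tx":0.018,"ty":0,"tz":0,"twist":0},
    {"tx":0,"ty":0,"tz":0,"twist":0},
  ],
)

```text
clock: 33.4
ee_pos: [0.5819, 0.1297, 0.228]
eef_rot: [[0.029, -0.999, -0.025], [-0.016, -0.025, 1.0], [-0.999, -0.029, -0.016]]
wrist_force: [-0.3, 0.4, 0.3]
opening: 0.0789
```

```bash
python3 - <<'E'
from h import *
grip(.155); save('wrist','w35')
E
```

```text
t 33.4 grip [0.5864 0.1273 0.0731] tcpz 0.228 toolx [ 0.0291 -0.0156 -0.9995] tooly [-0.9993 -0.0253 -0.0287] yaw 91.42 open 0.0789 F [-0.3  0.4  0.3]
```

View pics/w35.png

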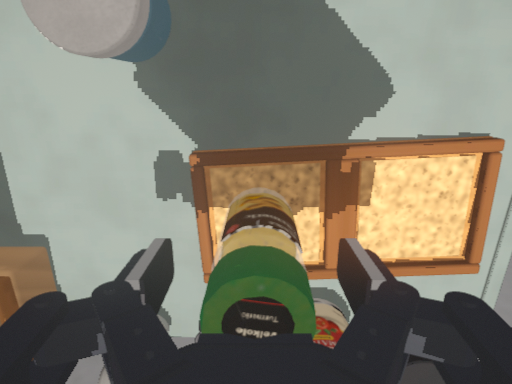

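>>> arm_command(
  steps=[
    {"tx":0.004,"ty":0,"tz":0.001,"twist":0},
    {"tx":0,"ty":0,"tz":0,"twist":0},
    {"tx":0,"ty":0,"tz":0,"twist":0},
    {"tx":0,"ty":0,"tz":0,"twist":0},
  ],
  fingers=-1,
  squeeze=50,
)

```text
clock: 33.95
ee_pos: [0.5827, 0.1312, 0.2266]
eef_rot: [[0.033, -0.999, -0.025], [-0.014, -0.025, 1.0], [-0.999, -0.033, -0.015]]
wrist_force: [0.5, -1.0, -1.9]
opening: 0.0418
```

```bash
python3 - <<'E'
from h import *
grip(.155); save('wrist','w36')
E
```

```text
t 33.95 grip [0.5878 0.1289 0.0717] tcpz 0.2266 toolx [ 0.0331 -0.0145 -0.9993] tooly [-0.9991 -0.0251 -0.0327] yaw 91.41 open 0.0418 F [ 0.5 -1.  -1.9]
```

View pics/w36.png

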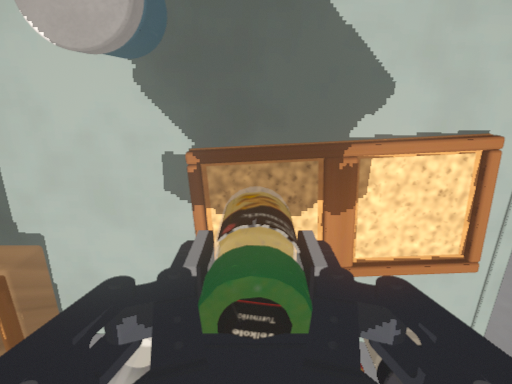

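>>> arm_command(
  steps=[
    {"tx":-0.03,"ty":0,"tz":0,"twist":0},
    {"tx":-0.01,"ty":0.001,"tz":0.02,"twist":0},
    {"tx":0,"ty":0,"tz":0.03,"twist":0},
    {"tx":0,"ty":0,"tz":0.03,"twist":0},
    {"tx":0,"ty":0,"tz":0.015,"twist":0},
    {"tx":0,"ty":0,"tz":0,"twist":0},
  ],
)

```text
clock: 34.75
ee_pos: [0.5768, 0.2321, 0.2647]
eef_rot: [[0.031, -0.999, -0.025], [-0.014, -0.025, 1.0], [-0.999, -0.031, -0.015]]
wrist_force: [-0.4, -0.3, 0.1]
opening: 0.0416
```

```bash
python3 - <<'E'
from h import *
grip(.2208); save('wrist','w37')
E
```

```text
t 34.75 grip [0.5837 0.229  0.044 ] tcpz 0.2647 toolx [ 0.0314 -0.0139 -0.9994] tooly [-0.9992 -0.0254 -0.031 ] yaw 91.43 open 0.0416 F [-0.4 -0.3  0.1]
```

View pics/w37.png

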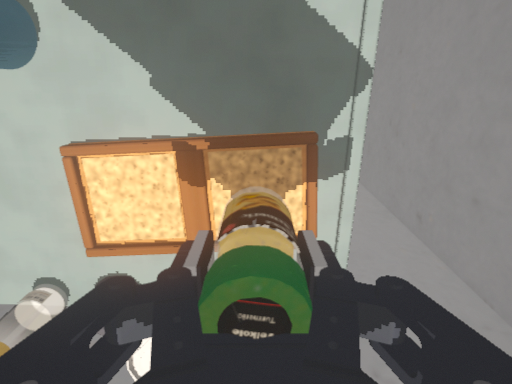

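>>> arm_command(
  steps=[
    {"tx":0.018,"ty":0.001,"tz":0,"twist":0},
    {"tx":0.014,"ty":0,"tz":0,"twist":0},
    {"tx":0,"ty":0,"tz":0,"twist":0},
  ],
)

```text
clock: 35.17
ee_pos: [0.5774, 0.2271, 0.229]
eef_rot: [[0.03, -0.999, -0.02], [-0.018, -0.021, 1.0], [-0.999, -0.029, -0.018]]
wrist_force: [0.7, 0.0, -1.6]
opening: 0.0417
```

```bash
python3 - <<'E'
from h import *
grip(.2208)
E
```

```text
t 35.17 grip [0.5839 0.2232 0.0084] tcpz 0.229 toolx [ 0.0296 -0.0178 -0.9994] tooly [-0.9994 -0.0209 -0.0293] yaw 91.17 open 0.0417 F [ 0.7  0.  -1.6]
```

>>> arm_command(
  steps=[
    {"tx":0.002,"ty":0,"tz":0.005,"twist":0},
    {"tx":0.001,"ty":0,"tz":0,"twist":0},
  ],
)

```text
clock: 35.42
ee_pos: [0.5776, 0.232, 0.2263]
eef_rot: [[0.03, -0.999, -0.019], [-0.018, -0.02, 1.0], [-0.999, -0.029, -0.018]]
wrist_force: [-3.2, -0.3, 10.4]
opening: 0.042
```

```bash
python3 - <<'E'
from h import *
grip(.2208)
E
```

```text
t 35.42 grip [0.5842 0.2281 0.0056] tcpz 0.2263 toolx [ 0.0299 -0.0178 -0.9994] tooly [-0.9994 -0.0199 -0.0295] yaw 91.11 open 0.042 F [-3.2 -0.3 10.4]
```

On the floor (10 N contact). Release and lift.

>>> arm_command(
  steps=[
    {"tx":-0.001,"ty":0,"tz":0,"twist":0},
    {"tx":0,"ty":0,"tz":0,"twist":0},
    {"tx":0,"ty":0,"tz":0,"twist":0},
    {"tx":0,"ty":0,"tz":0,"twist":0},
  ],
  fingers=0.85,
)

```text
clock: 35.92
ee_pos: [0.5778, 0.2327, 0.2283]
eef_rot: [[0.032, -0.999, -0.02], [-0.016, -0.02, 1.0], [-0.999, -0.031, -0.017]]
wrist_force: [0.0, -0.1, -0.2]
opening: 0.0791
```

>>> arm_command(
  steps=[
    {"tx":-0.03,"ty":0,"tz":0,"twist":0},
    {"tx":-0.05,"ty":0,"tz":0,"twist":0},
    {"tx":-0.03,"ty":0.02,"tz":-0.02,"twist":0},
    {"tx":0,"ty":0.03,"tz":-0.05,"twist":0},
    {"tx":0,"ty":0.03,"tz":-0.05,"twist":0},
    {"tx":0,"ty":0.02,"tz":-0.04,"twist":0},
    {"tx":0,"ty":0,"tz":0,"twist":0},
  ],
)

```text
clock: 36.8
ee_pos: [0.4744, 0.0687, 0.3406]
eef_rot: [[0.031, -0.999, -0.02], [-0.017, -0.021, 1.0], [-0.999, -0.031, -0.018]]
wrist_force: [0.4, 0.6, 0.8]
opening: 0.0791
```

```bash
python3 - <<'E'
from h import *
grip(.155); save('wrist','w38'); W=pose('wrist'); print(proj(W,[[.4713,.051,.054]]))
E
```

```text
t 36.8 grip [0.4793 0.066  0.1857] tcpz 0.3406 toolx [ 0.0314 -0.0173 -0.9994] tooly [-0.9993 -0.0206 -0.0311] yaw 91.15 open 0.0791 F [0.4 0.6 0.8]
[[237.4202 170.3512]]
```

View pics/w38.png

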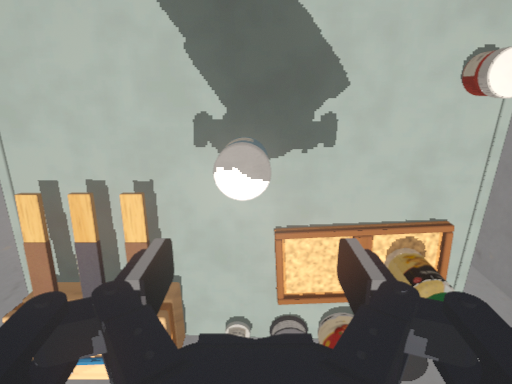

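>>> arm_command(
  steps=[
    {"tx":0.04,"ty":0.006,"tz":-0.006,"twist":0},
    {"tx":0.04,"ty":0.004,"tz":-0.003,"twist":0},
    {"tx":0.025,"ty":0.002,"tz":0,"twist":0},
    {"tx":0,"ty":0,"tz":0,"twist":0},
  ],
)

```text
clock: 37.35
ee_pos: [0.4697, 0.0641, 0.2342]
eef_rot: [[0.038, -0.999, -0.025], [-0.011, -0.026, 1.0], [-0.999, -0.038, -0.012]]
wrist_force: [0.0, 0.2, 0.4]
opening: 0.079
```

```bash
python3 - <<'E'
from h import *
grip(.155); save('wrist','w39')
E
```

```text
t 37.35 grip [0.4757 0.0624 0.0793] tcpz 0.2342 toolx [ 0.0384 -0.0107 -0.9992] tooly [-0.9989 -0.0256 -0.0381] yaw 91.45 open 0.079 F [0.  0.2 0.4]
```

View pics/w39.png

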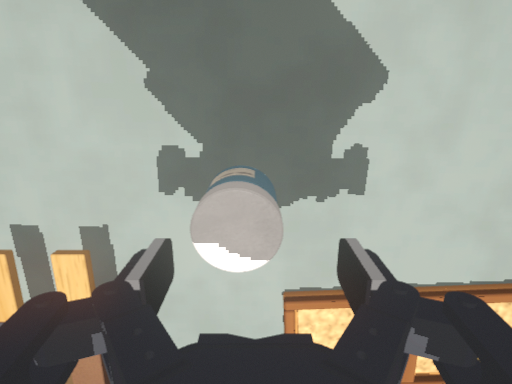

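>>> arm_command(
  steps=[
    {"tx":0,"ty":0.005,"tz":-0.009,"twist":0},
    {"tx":0.02,"ty":0.002,"tz":0,"twist":0},
  ],
)

```text
clock: 37.65
ee_pos: [0.4653, 0.0552, 0.2174]
eef_rot: [[0.045, -0.999, -0.026], [-0.009, -0.026, 1.0], [-0.999, -0.045, -0.01]]
wrist_force: [-0.0, 0.2, -0.8]
opening: 0.0789
```

```bash
python3 - <<'E'
from h import *
grip(.155); save('wrist','w40')
E
```

```text
t 37.65 grip [0.4724 0.0538 0.0626] tcpz 0.2174 toolx [ 0.0454 -0.0093 -0.9989] tooly [-0.9986 -0.026  -0.0451] yaw 91.46 open 0.0789 F [-0.   0.2 -0.8]
```

View pics/w40.png

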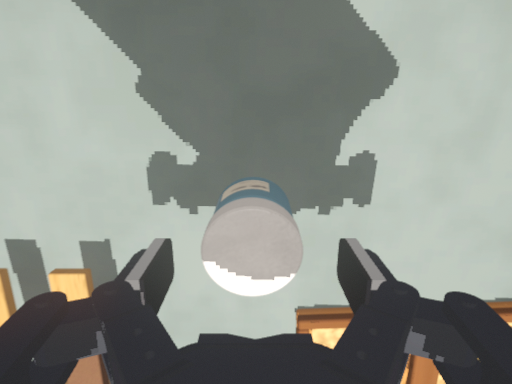

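>>> arm_command(
  steps=[
    {"tx":0.018,"ty":0.002,"tz":0,"twist":0},
    {"tx":0.013,"ty":0.001,"tz":0,"twist":0},
  ],
)

```text
clock: 37.95
ee_pos: [0.4638, 0.0542, 0.1858]
eef_rot: [[0.047, -0.999, -0.025], [-0.009, -0.025, 1.0], [-0.999, -0.046, -0.01]]
wrist_force: [0.3, -0.0, 0.2]
opening: 0.0792
```

```bash
python3 - <<'E'
from h import *
grip(.155)
E
```

```text
t 37.95 grip [0.471  0.0528 0.031 ] tcpz 0.1858 toolx [ 0.0465 -0.0091 -0.9989] tooly [-0.9986 -0.0251 -0.0463] yaw 91.41 open 0.0792 F [ 0.3 -0.   0.2]
```

>>> arm_command(
  steps=[
    {"tx":0,"ty":0,"tz":0,"twist":0},
    {"tx":0,"ty":0,"tz":0,"twist":0},
    {"tx":0,"ty":0,"tz":0,"twist":0},
  ],
  fingers=-1,
  squeeze=50,
)

```text
clock: 38.33
ee_pos: [0.4644, 0.0539, 0.188]
eef_rot: [[0.049, -0.999, -0.024], [-0.009, -0.025, 1.0], [-0.999, -0.049, -0.011]]
wrist_force: [0.1, 0.7, -0.9]
opening: 0.0484
```

```bash
python3 - <<'E'
from h import *
grip(.155); save('wrist','w41')
E
```

```text
t 38.33 grip [0.472  0.0524 0.0332] tcpz 0.188 toolx [ 0.0491 -0.0094 -0.9987] tooly [-0.9985 -0.0246 -0.0489] yaw 91.38 open 0.0484 F [ 0.1  0.7 -0.9]
```

View pics/w41.png

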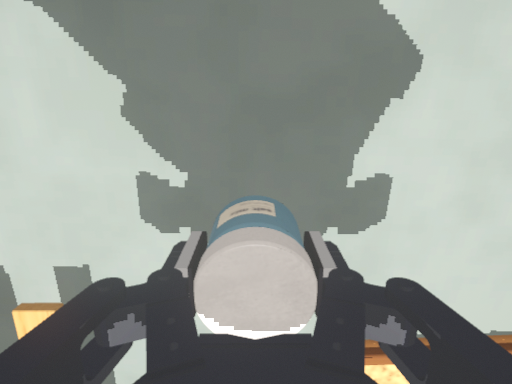

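>>> arm_command(
  steps=[
    {"tx":-0.03,"ty":0,"tz":0,"twist":0},
    {"tx":-0.015,"ty":-0.01,"tz":0.02,"twist":0},
    {"tx":0,"ty":-0.03,"tz":0.025,"twist":0},
    {"tx":0.001,"ty":-0.03,"tz":0.02,"twist":0},
    {"tx":0.001,"ty":-0.03,"tz":0.01,"twist":0},
    {"tx":0.001,"ty":-0.01,"tz":0,"twist":0},
    {"tx":0,"ty":0,"tz":0,"twist":0},
  ],
)

```text
clock: 39.25
ee_pos: [0.572, 0.1323, 0.2374]
eef_rot: [[0.047, -0.999, -0.022], [-0.011, -0.023, 1.0], [-0.999, -0.047, -0.012]]
wrist_force: [-0.7, 0.1, 0.1]
opening: 0.048
```

```bash
python3 - <<'E'
from h import *
grip(.1882); save('wrist','w42')
E
```

```text
t 39.25 grip [0.5809 0.1303 0.0494] tcpz 0.2374 toolx [ 0.0474 -0.0105 -0.9988] tooly [-0.9986 -0.0226 -0.0471] yaw 91.26 open 0.048 F [-0.7  0.1  0.1]
```

View pics/w42.png

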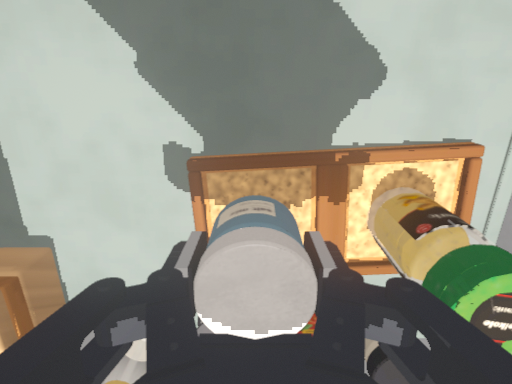

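>>> arm_command(
  steps=[
    {"tx":0.01,"ty":-0.007,"tz":0.004,"twist":0},
    {"tx":0.016,"ty":-0.001,"tz":0.002,"twist":0},
    {"tx":0.01,"ty":0,"tz":0,"twist":0},
    {"tx":0,"ty":0,"tz":0,"twist":0},
  ],
)

```text
clock: 39.8
ee_pos: [0.5796, 0.1372, 0.1985]
eef_rot: [[0.044, -0.999, -0.023], [-0.012, -0.023, 1.0], [-0.999, -0.044, -0.013]]
wrist_force: [0.0, 0.5, -1.1]
opening: 0.0481
```

```bash
python3 - <<'E'
from h import *
grip(.1882)
E
```

```text
t 39.8 grip [0.588  0.1349 0.0105] tcpz 0.1985 toolx [ 0.0445 -0.0124 -0.9989] tooly [-0.9988 -0.0233 -0.0442] yaw 91.3 open 0.0481 F [ 0.   0.5 -1.1]
```

>>> arm_command(
  steps=[
    {"tx":0.003,"ty":-0.002,"tz":-0.001,"twist":0},
    {"tx":0.002,"ty":0,"tz":0,"twist":0},
  ],
)

```text
clock: 40.05
ee_pos: [0.582, 0.1362, 0.1935]
eef_rot: [[0.045, -0.999, -0.023], [-0.012, -0.023, 1.0], [-0.999, -0.044, -0.013]]
wrist_force: [0.4, 0.1, -0.5]
opening: 0.0483
```

```bash
python3 - <<'E'
from h import *
grip(.1882)
E
```

```text
t 40.05 grip [0.5904 0.1339 0.0055] tcpz 0.1935 toolx [ 0.0447 -0.0124 -0.9989] tooly [-0.9987 -0.0234 -0.0444] yaw 91.31 open 0.0483 F [ 0.4  0.1 -0.5]
```

>>> arm_command(
  steps=[
    {"tx":0.002,"ty":0,"tz":0,"twist":0},
  ],
)

```text
clock: 40.17
ee_pos: [0.5823, 0.1363, 0.1932]
eef_rot: [[0.046, -0.999, -0.022], [-0.013, -0.023, 1.0], [-0.999, -0.046, -0.014]]
wrist_force: [-9.9, -5.3, 34.1]
opening: 0.0481
```

>>> arm_command(
  steps=[
    {"tx":0,"ty":0,"tz":0,"twist":0},
    {"tx":0,"ty":0,"tz":0,"twist":0},
    {"tx":0,"ty":0,"tz":0,"twist":0},
    {"tx":0,"ty":0,"tz":0,"twist":0},
  ],
  fingers=0.85,
)

```text
clock: 40.67
ee_pos: [0.5826, 0.1364, 0.1942]
eef_rot: [[0.048, -0.999, -0.022], [-0.013, -0.023, 1.0], [-0.999, -0.048, -0.014]]
wrist_force: [-1.0, -0.1, 0.6]
opening: 0.0789
```

>>> arm_command(
  steps=[
    {"tx":-0.03,"ty":0,"tz":0,"twist":0},
    {"tx":-0.05,"ty":0,"tz":0,"twist":0},
    {"tx":-0.05,"ty":0.01,"tz":0,"twist":0},
    {"tx":-0.04,"ty":0.03,"tz":-0.03,"twist":0},
    {"tx":0,"ty":0.03,"tz":-0.05,"twist":0},
    {"tx":0,"ty":0,"tz":-0.06,"twist":0},
    {"tx":0,"ty":0,"tz":-0.06,"twist":0},
    {"tx":0,"ty":0,"tz":-0.06,"twist":0},
    {"tx":0,"ty":0,"tz":-0.06,"twist":0},
    {"tx":0,"ty":0,"tz":-0.06,"twist":0},
  ],
)

```text
clock: 41.92
ee_pos: [0.5124, -0.2481, 0.3716]
eef_rot: [[0.051, -0.998, -0.033], [-0.012, -0.034, 0.999], [-0.999, -0.051, -0.013]]
wrist_force: [1.6, -0.4, 0.2]
opening: 0.079
```

```bash
python3 - <<'E'
from h import *
grip(.155)
for c in ('top','scene'):
    save(c,c+'43'); cv2.imwrite(f'pics/{c}43z.png',cv2.resize(cv2.imread(f'pics/{c}43.png')[120:320,140:400],None,fx=3,fy=3,interpolation=cv2.INTER_CUBIC))
save('wrist','w43')
for q in ['tall_jar','squat_jar','stick_a','by_dropper_bottle','by_jar_pumice','by_tin_1','by_solder_spool','by_pot_rouge']:
  for c in ['top','scene']:
    print(q,c,[(np.round(d['at'],3).tolist(),round(d['confidence'],2)) for d in eyes.recognise(c,q)])
E
```

```text
t 41.92 grip [ 0.5204 -0.2499  0.2168] tcpz 0.3716 toolx [ 0.051  -0.0118 -0.9986] tooly [-0.9981 -0.0337 -0.0506] yaw 91.9 open 0.079 F [ 1.6 -0.4  0.2]
tall_jar top [([0.59, 0.134, 0.06], 0.68), ([0.579, 0.224, 0.102], 0.59), ([0.58, 0.18, 0.006], 0.47)]
tall_jar scene [([0.572, 0.224, 0.084], 0.92), ([0.578, 0.133, 0.06], 0.66), ([0.684, 0.044, 0.053], 0.58)]
squat_jar top [([0.683, 0.043, 0.055], 0.53)]
squat_jar scene [([0.651, -0.097, 0.067], 0.66), ([0.577, 0.133, 0.06], 0.64)]
stick_a top [([0.569, -0.105, 0.04], 0.96), ([0.564, -0.052, 0.04], 0.87), ([0.567, -0.156, 0.036], 0.74)]
stick_a scene [([0.562, -0.102, 0.037], 0.96), ([0.562, -0.053, 0.038], 0.92), ([0.565, -0.157, 0.036], 0.8)]
by_dropper_bottle top [([0.681, 0.046, 0.053], 0.54)]
by_dropper_bottle scene [([0.68, 0.043, 0.053], 0.77)]
by_jar_pumice top [([0.686, 0.233, 0.049], 0.82), ([0.568, -0.157, 0.036], 0.32), ([0.661, -0.102, 0.059], 0.25)]
by_jar_pumice scene [([0.682, 0.229, 0.047], 0.85)]
by_tin_1 top [([0.681, 0.168, 0.069], 0.76), ([0.565, -0.058, 0.045], 0.71), ([0.66, -0.104, 0.061], 0.2)]
by_tin_1 scene [([0.67, 0.172, 0.064], 0.61)]
by_solder_spool top [([0.691, 0.108, 0.022], 0.81), ([0.678, 0.166, 0.069], 0.51)]
by_solder_spool scene [([0.684, 0.108, 0.02], 0.7), ([0.65, -0.098, 0.062], 0.46)]
by_pot_rouge top [([0.687, 0.232, 0.05], 0.63), ([0.39, 0.268, 0.04], 0.54)]
by_pot_rouge scene [([0.381, 0.272, 0.035], 0.7), ([0.56, -0.102, 0.039], 0.4)]
```

View pics/top43z.png

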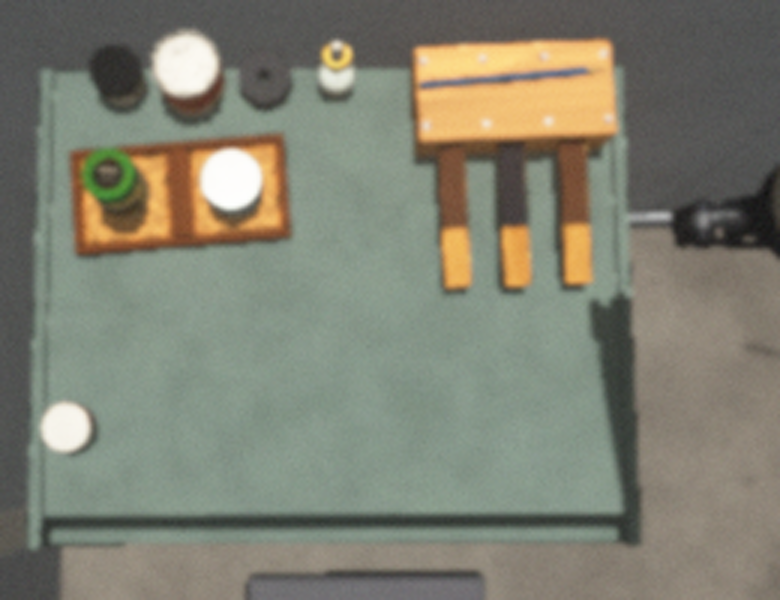

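View pics/scene43z.png

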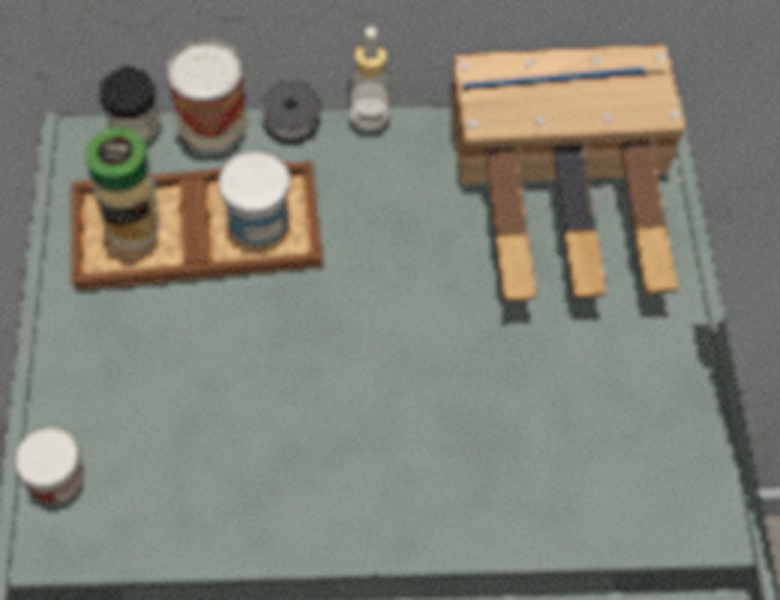

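View pics/w43.png

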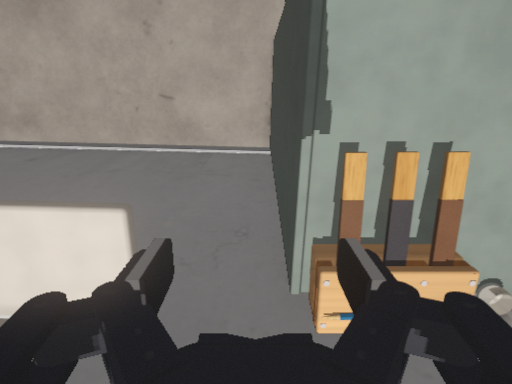

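```bash
python3 - <<'E'
from h import *
P=pose('top')
for k,(x,y) in enumerate([(457,290),(516,290),(577,287)]):
    s,a=slot(k)
    for z in (.034,.042):
        w=ray2z(P,((x-1)/3+140,(y-1)/3+120),z)[0]; print(k,z,w,'depth',190+1000*((w-s)@a))
# tall lid, squat lid in final top
print('tall lid',ray2z(P,((110-1)/3+140,(176-1)/3+120),.105)[0],'squat lid',ray2z(P,((232-1)/3+140,(181-1)/3+120),.06)[0])
S=pose('scene'); i=eyes.camera_info
print('scene tall lid',ray2z(S,((117)/3+140-.3,(157)/3+120-.3),.105)[0],'squat',ray2z(S,(256/3+140-.3,183/3+120-.3),.06)[0])
st()
E
```

```text
0 0.034 [ 0.4988 -0.0551  0.034 ] depth 67.4265991794889
0 0.042 [ 0.498  -0.0543  0.042 ] depth 66.58801495484485
1 0.034 [ 0.4985 -0.1047  0.034 ] depth 65.5891832557117
1 0.042 [ 0.4977 -0.1035  0.042 ] depth 64.76404298457139
2 0.034 [ 0.5008 -0.156   0.034 ] depth 66.22279983106033
2 0.042 [ 0.4999 -0.1545  0.042 ] depth 65.3930235318612
tall lid [0.5843 0.227  0.105 ] squat lid [0.5883 0.1329 0.06  ]
scene tall lid [0.584  0.2267 0.105 ] squat [0.5903 0.1319 0.06  ]
t 42.88 pos [ 0.5127 -0.246   0.3714] yaw 91.9 open 0.0794 F [ 0.0417 -0.62    0.4008] q [ 52.5  31.  -48.5 101.7  27.8  56.6  85.4]
```

```bash
python3 - <<'E'
from h import *
print(finish_job())
E
```

```text
the job is handed in; nothing more can be done
None
```

The job is handed in: the two jars have changed places, and all three emery sticks are in the rack, one to a slot, abrasive end first. It took about 43 s of the 210 s allowed. `finish_job` gave no verdict, so this rests on my own last checks.

- **Jars:** from the lid positions, the tall jar is about 2 mm from the centre of the left pocket. The squat jar is 1–3 mm from the centre of the right one. Both stand upright in the last top and scene pictures.
- **Sticks:** the top camera puts the tips 65–67 mm inside the mouths (58 mm needed). Each stick had already met the back wall as I pushed: 7 and 10 N on two of them, while on the first the arm stopped advancing with only about 1 N. The wrist picture taken with the third stick home showed the three handle ends in line.
- **Other things:** the bystanders are upright and, in the network readings, within about 1 cm of where they started. The arm stood clear of everything at the end.

**Disagreements and rough spots:**
- The networks labelled the squat jar as the tall jar in one final picture, so I went by the images instead.
- The first closing on stick 1 missed because the fingers were just above it; I reopened, went lower and gripped it.
- Setting down the squat jar gave a brief 34 N at the wrist (limit 120 N).
- The tool tilted by up to 0.05 rad over the run, with no visible effect.

I saw neither a knocked stick nor a slackened grip.

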